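Swap the bottles in a latched sample case

TASK

Squeeze the lid's two orange buttons together to unlatch the sample case and lay the lid, right way up, centrally on the green mat. Take out every spent amber bottle and stand it upright in the steel tray, and stand every white bottle upright in a cell of the case. Finally put the lid back on, fully down with both buttons sprung out so that it is latched, and leave the other things on the bench alone.

Things in the scene. Friction and masses are not known exactly. Their poses are not given: they have to be found in the camera images.
- case: Blue open-topped sample transport case, fixed to the bench, 264 mm (x) by 176 mm (y), rim 68 mm above the bench; origin at the centre of its underside on the bench, x along its length, z up. The lid lies on the rim, between eight guide tabs that lean outward and stand about 18 mm above the rim; they leave 2.5 mm of play each way at their foot
- case_in (a point): Centre of the case's inner floor, 5 mm above the bench, axes as the case's. Inner space 208 mm (x) by 132 mm (y), split by a white cross of dividers (4 mm thick, tops 26 mm above the bench) into 2 x 2 cells with centres at x = +/-52 mm, y = +/-34 mm
- keeper_a (a point): Middle of the inner edge of the steel keeper lip at the case's +x end, 116 mm from the case's centre. The keeper, 36 mm wide in y, stands on the rim; its lip hangs over the lid's tongue, from 17 to 22 mm above the rim. An equal one stands at the -x end
- lid_grip (a point): Grip point of the loose lid, 38 mm above its underside, midway between its two orange buttons; x along the lid, z up. Grey plate 224 (x) by 148 mm (y), 8 mm thick, all 0.25 to 0.45 kg, with a black block in the middle, 28 mm wide in x, top 54 mm above the underside. Same either way round. Starts latched on the case, its underside at rim height. Held squeezed, it can be carried by the buttons
- button_a (a joint): Travel of the spring button on the lid's +x side, m: 0 out, 0.010 fully squeezed to the middle; 3 N to start, 8 N at full travel. Upright orange plate 34 mm wide in y, from 14 to 58 mm above the lid's underside; the outer faces of the two buttons are 66 mm apart along x when out, 46 mm when squeezed
- button_b (a joint): Travel of the button on the lid's -x side, as button_a. Each button carries a tongue, 9 to 14 mm above the lid's underside, that stands 10 mm out past the plate's end and hooks under the keeper, so the lid cannot lift; both buttons fully squeezed draw the tongues in flush, so the lid can be lifted or lowered. Let go, they spring out
- mat: Fixed green mat, 256 mm (x) by 170 mm (y), 3 mm thick, to lay the lid on; origin at the centre of its underside on the bench
- tray: Fixed steel return tray for spent bottles, 184 mm (x) by 100 mm (y) outside, walls 4 mm thick and 20 mm high, inner floor 4 mm above the bench; origin at the centre of its underside
- white1_mid (a point): Middle of a white sample bottle with white cap: an upright straight cylinder 42 mm across and 60 mm tall, 80 to 170 g, bottom-heavy (metal chips inside), this point 30 mm above its base, z up. Stands on the bench. Two to four white bottles are present
- white2_mid (a point): Middle of a white sample bottle with white cap: an upright straight cylinder 42 mm across and 60 mm tall, 80 to 170 g, bottom-heavy (metal chips inside), this point 30 mm above its base, z up. Stands on the bench. Two to four white bottles are present
- white3_mid (a point): Middle of a white sample bottle with white cap: an upright straight cylinder 42 mm across and 60 mm tall, 80 to 170 g, bottom-heavy (metal chips inside), this point 30 mm above its base, z up. Stands on the bench. Two to four white bottles are present
- white4_mid (a point): Middle of a white sample bottle with white cap: an upright straight cylinder 42 mm across and 60 mm tall, 80 to 170 g, bottom-heavy (metal chips inside), this point 30 mm above its base, z up. Stands on the bench. Two to four white bottles are present
- amber1_mid (a point): Middle of a spent amber bottle with black cap: an upright straight cylinder 42 mm across and 60 mm tall, 80 to 170 g, bottom-heavy (metal chips inside), this point 30 mm above its base, z up. Starts standing in a cell of the closed case. Two or three are present
- amber2_mid (a point): Middle of a spent amber bottle with black cap: an upright straight cylinder 42 mm across and 60 mm tall, 80 to 170 g, bottom-heavy (metal chips inside), this point 30 mm above its base, z up. Starts standing in a cell of the closed case. Two or three are present
- amber3_mid (a point): Middle of a spent amber bottle with black cap: an upright straight cylinder 42 mm across and 60 mm tall, 80 to 170 g, bottom-heavy (metal chips inside), this point 30 mm above its base, z up. Starts standing in a cell of the closed case. Two or three are present
- amber4_mid (a point): Middle of a spent amber bottle with black cap: an upright straight cylinder 42 mm across and 60 mm tall, 80 to 170 g, bottom-heavy (metal chips inside), this point 30 mm above its base, z up. Starts standing in a cell of the closed case. Two or three are present
- crucible: Bystander, to be left alone: small white ceramic crucible, 40 mm across, 35 mm tall; origin at its underside
- tongs: Bystander, to be left alone: steel tongs, 180 mm long, lying flat; origin at its underside
- dropper: Bystander, to be left alone: small blue bottle with white label and red cap, 75 mm tall; origin at its underside
- mouse: Bystander, to be left alone: grey computer mouse, 100 mm long; origin at its underside
There are look-alikes about, which are no part of the job. Leave any purple look-alike of the part that bears white1_mid alone. What is shaped like the part that bears white3_mid but purple is not meant.

How it is judged:
On the way, in this order (a step that is already met when the one before it is completed fails the run):
1. both buttons squeezed home with the lid still on the case (x of lid_grip in the frame of case between -0.006 and 0.006 m and y of lid_grip in the frame of case between -0.006 and 0.006 m and value of joint each of button_a, button_b above 0.0075 m), for 0.05 s.
2. the lid lies right way up on the green mat, released (x of lid_grip in the frame of mat between -0.05 and 0.05 m and y of lid_grip in the frame of mat between -0.05 and 0.05 m and z of lid_grip in the frame of mat between 0.034 and 0.046 m and angle between lid_grip's own z axis and vertical below 0.1 rad and value of joint each of button_a, button_b below 0.004 m), for 0.2 s.
3. every amber bottle stands in the tray and every white bottle in the case, with the lid still off (all of step 2 and x of white1_mid in the frame of case between -0.098 and 0.098 m and y of white1_mid in the frame of case between -0.06 and 0.06 m and z of white1_mid in the frame of case between 0.03 and 0.041 m and angle between each of white1_mid, white2_mid, white3_mid, white4_mid, amber1_mid, amber2_mid, amber3_mid, amber4_mid's own z axis and vertical below 0.17 rad and x of white2_mid in the frame of case between -0.098 and 0.098 m and y of white2_mid in the frame of case between -0.06 and 0.06 m and z of white2_mid in the frame of case between 0.03 and 0.041 m and x of white3_mid in the frame of case between -0.098 and 0.098 m and y of white3_mid in the frame of case between -0.06 and 0.06 m and z of white3_mid in the frame of case between 0.03 and 0.041 m and x of white4_mid in the frame of case between -0.098 and 0.098 m and y of white4_mid in the frame of case between -0.06 and 0.06 m and z of white4_mid in the frame of case between 0.03 and 0.041 m and x of amber1_mid in the frame of tray between -0.086 and 0.086 m and y of amber1_mid in the frame of tray between -0.045 and 0.045 m and z of amber1_mid in the frame of tray between 0.028 and 0.042 m and x of amber2_mid in the frame of tray between -0.086 and 0.086 m and y of amber2_mid in the frame of tray between -0.045 and 0.045 m and z of amber2_mid in the frame of tray between 0.028 and 0.042 m and x of amber3_mid in the frame of tray between -0.086 and 0.086 m and y of amber3_mid in the frame of tray between -0.045 and 0.045 m and z of amber3_mid in the frame of tray between 0.028 and 0.042 m and x of amber4_mid in the frame of tray between -0.086 and 0.086 m and y of amber4_mid in the frame of tray between -0.045 and 0.045 m and z of amber4_mid in the frame of tray between 0.028 and 0.042 m), for 0.2 s.
At the end, for the whole second after the job is handed in: White bottles upright (10 deg) on the case's floor, amber ones on the tray's floor; lid on the rim (4 mm in height, 6 mm sideways, 4.5 deg in yaw, either way round) with both buttons out to within 3 mm, tongues under the keepers (x of white1_mid in the frame of case between -0.098 and 0.098 m and y of white1_mid in the frame of case between -0.06 and 0.06 m and z of white1_mid in the frame of case between 0.03 and 0.041 m and angle between each of white1_mid, white2_mid, white3_mid, white4_mid, amber1_mid, amber2_mid, amber3_mid, amber4_mid's own z axis and vertical below 0.17 rad and x of white2_mid in the frame of case between -0.098 and 0.098 m and y of white2_mid in the frame of case between -0.06 and 0.06 m and z of white2_mid in the frame of case between 0.03 and 0.041 m and x of white3_mid in the frame of case between -0.098 and 0.098 m and y of white3_mid in the frame of case between -0.06 and 0.06 m and z of white3_mid in the frame of case between 0.03 and 0.041 m and x of white4_mid in the frame of case between -0.098 and 0.098 m and y of white4_mid in the frame of case between -0.06 and 0.06 m and z of white4_mid in the frame of case between 0.03 and 0.041 m and x of amber1_mid in the frame of tray between -0.086 and 0.086 m and y of amber1_mid in the frame of tray between -0.045 and 0.045 m and z of amber1_mid in the frame of tray between 0.028 and 0.042 m and x of amber2_mid in the frame of tray between -0.086 and 0.086 m and y of amber2_mid in the frame of tray between -0.045 and 0.045 m and z of amber2_mid in the frame of tray between 0.028 and 0.042 m and x of amber3_mid in the frame of tray between -0.086 and 0.086 m and y of amber3_mid in the frame of tray between -0.045 and 0.045 m and z of amber3_mid in the frame of tray between 0.028 and 0.042 m and x of amber4_mid in the frame of tray between -0.086 and 0.086 m and y of amber4_mid in the frame of tray between -0.045 and 0.045 m and z of amber4_mid in the frame of tray between 0.028 and 0.042 m and x of lid_grip in the frame of case between -0.006 and 0.006 m and y of lid_grip in the frame of case between -0.006 and 0.006 m and z of lid_grip in the frame of case between 0.102 and 0.11 m and angle between the x axis of lid_grip and the x axis of case, either way round below 0.08 rad and value of joint each of button_a, button_b below 0.003 m and velocity of joint button_a below 0.02 m/s); the robot touches nothing.
It fails at once if the crucible is moved more than 30 mm (distance of crucible from where it was at the start of the episode above 0.03 m).
It fails at once if the tongs is moved more than 30 mm (distance of tongs from where it was at the start of the episode above 0.03 m).
It fails at once if the dropper is moved more than 30 mm (distance of dropper from where it was at the start of the episode above 0.03 m).
It fails at once if the mouse is moved more than 30 mm (distance of mouse from where it was at the start of the episode above 0.03 m).
Of amber1, amber2, amber3, amber4 only 2 to 3 are there at a start; the rules pass over those that are not, and their reading is None.
Of white1, white2, white3, white4 only 2 to 4 are there at a start; the rules pass over those that are not, and their reading is None.
At some moment in a run one of white1, white2, white3, white4 may be knocked a few centimetres aside while the robot is not near it.
It also fails if it takes over 210 s, if anything falls off the work surface, if the arm or the gripper's body presses on something with over 40 N, if the wrist force passes 120 N, or if a joint passes its speed limit or range.

ROBOT

A 7-joint arm with a two-finger parallel gripper is mounted at the origin on the work surface. World frame = base frame: x ahead of the robot, y to its left, z up, the work surface at z = 0. Lengths are in m, angles in rad, forces in N, time in s.
With the tool pointing down it reaches from about 0.35 to 0.9 m from the base axis. Payload 8.1 kg.
Tool frame: the origin (TCP) lies on the centre line of the jaws, within the pads' length; the fingertips stand 17 mm ahead of it and the grasp point (between the pads) lies 2 mm behind it; z points along the fingers, y is the direction in which the jaws open and shut (so a half turn about z gives the same grasp; the last joint's range is limited). The gripper opens to 92 mm and grips with 3 to 60 N. Pads are 19 mm wide; open, the fingers measure 130 mm over their backs; the gripper's body (75 mm by 190 mm) begins 47 mm behind the grasp point.
Start: joints at [1.016, 0.434, 0.025, 1.573, -0.012, 1.134, -0.075], TCP at [0.273, -0.562, 0.217] pointing down, gripper open.
Joint ranges: [-2.62, 2.62], [-0.44, 2.09], [-1.27, 1.32], [0.08, 2.57], [-1.32, 4.46], [0.12, 2], [-2.74, 2.74]. Speed limits (rad/s): [2.22, 2.22, 3.01, 3.01, 3.14, 3.14, 3.14].

INTERFACE

Orientations are given as a rotation vector (axis times angle).
In Python, from cell import arm, imaging, job gives the robot as it stands.
- The arm moves only by the tool jog_arm, never from a script. Its argument "moves" is a list of rows, each an object with "fingers": the closure, from -1 (fully open) to 1 (shut); "xyz": the shift along the tool's x, y, z in cm, a list of three; "angular": the turn, a rotation vector about the tool's x, y, z in rad, a list of three. In form: [{"fingers": fingers, "xyz": [dx, dy, dz], "angular": [ax, ay, az]}, ...]. A call has 1 to 12 rows; each row is the pose to reach, as a shift and turn from the pose commanded when the call began, along the tool's axes at that moment; what a row does not reach only later rows make up. A row lasts 1/8 s, in which the tool goes at most 62.5 mm and 10.7 degrees, less where a joint would pass 70% of its speed; a pose out of reach is approached as far as the arm can. A call with a gripper value outside its range is refused whole. The fingers move at their own pace and stop on an object; "grip_force" is the grip in N (left out, the last holds). Time passes only in rows, so rows that repeat a pose let the fingers close. It gives the time, the measured TCP pose, the force and the opening at its end, in the units of the state.
- arm.observe(): the state, without advancing time (a new reading comes with each control period).
- imaging.get_image(name): name is "scene" or "top" or "wrist"; returns the picture (420x560x3 uint8, red, green, blue); there is no depth.
- imaging.camera_params(name): a dict with "fx", "fy", "cx", "cy" (pixels), "dist" ([k1, k2, p1, p2, k3] as OpenCV has them; the pictures are not rectified), "rvec" (rotation vector, rad) and "tvec" (3), from world to camera coordinates, as OpenCV has them; the wrist camera has in their place "hand_eye" (4x4, takes a point from camera to tool coordinates, whose origin is the TCP and whose axes are the flange's). Camera axes: x right, y down, z forward; pixel columns grow to the right and rows downward; lengths in m; the calibration is good to about 2 mm. A picture is of the moment at which its call begins: read the wrist's pose just before it. camera_params takes no time and is no camera call.
- job.sign_off(): hands the job in, once; it reports no verdict.
The state is a dict: "clock": time; "joints": joint angles; "dq": joint speeds; "joint_efforts": joint torques, N m; "position": TCP position; "ee_rot": TCP orientation; "force": force on the tool from outside, world axes, zero at the start; "ft_torque": the same for the moment, N m; "width": opening from 0.0 (shut) to 1.0 (fully open).
Only numpy, scipy, OpenCV 4.12 (cv2) and the standard library are available. Lean on these libraries where they do the work, as an engineer would, in place of code of your own. Each camera call takes 0.05 s, during which the arm holds its last target. There are 200 camera calls.

## Working session

There is one attempt and no reset: what is moved stays moved. The work goes in short steps, Python scripts to look and compute and a tool call to move; the robot and the scene stay as the last step left them, time stands still between calls to the robot, and variables do not carry over. Pictures are saved under pics/ and viewed, about 12 in all and at most 16, crops included, and the job is handed in when it is done.

Besides the shell and the picture viewer there is one more tool, called in YAML: its name, and indented under it one key for each argument. jog_arm: Moves the arm, as the interface text tells. Its arguments: {"type":"object","properties":{"moves":{"type":"array"},"grip_force":{"type":"number"}},"required":["moves"]}

```bash
ls; mkdir -p pics
cat > h.py <<'E'
import numpy as np, cv2
from cell import arm, imaging, job
def pic(name,fn=None):
    im=imaging.get_image(name)
    if fn: cv2.imwrite('pics/'+fn+'.png',im[:,:,::-1])
    return im
def cam(name):
    p=imaging.camera_params(name)
    K=np.array([[p['fx'],0,p['cx']],[0,p['fy'],p['cy']],[0,0,1]]);d=np.array(p['dist'],float)
    if 'rvec' in p:
        R=cv2.Rodrigues(np.array(p['rvec'],float))[0];t=np.array(p['tvec'],float).ravel()
    else:
        s=arm.observe();Rt=cv2.Rodrigues(np.array(s['ee_rot'],float))[0]
        H=np.array(p['hand_eye']);Rc=Rt@H[:3,:3];c=Rt@H[:3,3]+np.array(s['position'])
        R=Rc.T;t=-R@c
    return K,d,R,t
def ray(c,px,z):
    K,d,R,t=c
    u=cv2.undistortPoints(np.array(px,float).reshape(-1,1,2),K,d).reshape(-1,2)
    v=np.c_[u,np.ones(len(u))]@R;o=-R.T@t
    return o+v*((z-o[2])/v[:,2])[:,None]
def proj(c,P):
    K,d,R,t=c
    return cv2.projectPoints(np.array(P,float).reshape(-1,1,3),cv2.Rodrigues(R)[0],t,K,d)[0].reshape(-1,2)
E
python3 - <<'E'
from h import *
a=pic('scene','s0');b=pic('top','t0')
for n in('scene','top','wrist'): 
    print(n,imaging.camera_params(n))
print(arm.observe())
E
```

```text
pics
scene {'fx': 418.6710896171894, 'fy': 418.6710896171894, 'cx': 278.3117899594248, 'cy': 211.75322757506936, 'dist': array([0.00850988, 0.        , 0.        , 0.        , 0.        ]), 'rvec': array([ 2.48745051,  0.83067516, -0.21617684]), 'tvec': array([-0.39944864, -0.29965809,  1.17795552])}
top {'fx': 512.0585757489988, 'fy': 512.0585757489988, 'cx': 268.93418828140517, 'cy': 203.37100079050424, 'dist': array([-0.04108692,  0.        ,  0.        ,  0.        ,  0.        ]), 'rvec': array([ 2.1591313 , -2.15582052,  0.18815406]), 'tvec': array([-0.09321883,  0.58937344,  1.46655414])}
wrist {'fx': 317.76498897548504, 'fy': 317.76498897548504, 'cx': 287.29535492762614, 'cy': 212.61642342978737, 'dist': array([-0.07173449,  0.        ,  0.        ,  0.        ,  0.        ]), 'hand_eye': array([[-2.12220065e-04, -9.59000509e-01, -2.83404267e-01,
         7.63726575e-02],
       [ 9.99999213e-01, -5.53973889e-04,  1.12574644e-03,
        -5.64869541e-04],
       [-1.23658997e-03, -2.83403805e-01,  9.58999872e-01,
        -1.67734933e-01],
       [ 0.00000000e+00,  0.00000000e+00,  0.00000000e+00,
         1.00000000e+00]])}
{'clock': 0.1, 'joints': array([ 1.01640441,  0.43515037,  0.02499561,  1.5739728 , -0.01163015,
        1.13401719, -0.07509075]), 'dq': array([-3.91402687e-04, -6.46180052e-04, -1.80155121e-03, -2.53248722e-03,
        7.71125477e-04,  4.57106534e-06, -6.38424552e-04]), 'joint_efforts': array([ 3.51867515e-03, -6.69125533e+01,  9.88210849e-01, -3.15147972e+01,
       -6.05961727e-02,  3.74296855e-02,  2.19382144e-05]), 'position': array([ 0.27260938, -0.56189996,  0.21603842]), 'ee_rot': array([-3.06050535e+00, -7.03211517e-01,  6.59497460e-04]), 'force': array([-0.12945748,  0.53322878,  0.35978867]), 'ft_torque': array([ 0.00504365,  0.03673866, -0.06156754]), 'width': 0.9997528088091053}
```

View pics/s0.png

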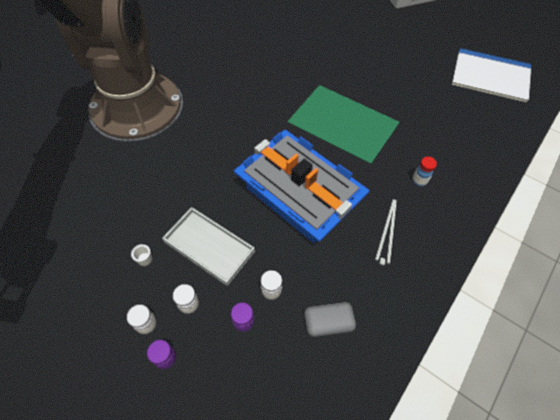

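View pics/t0.png

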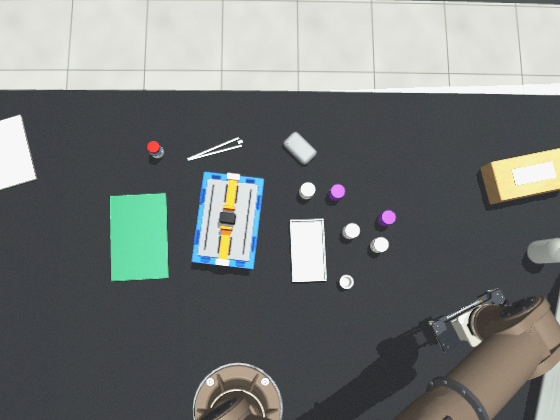

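The scene shows three white bottles near the tray, at top-view pixels (307,190), (351,231) and (379,245). There are two purple look-alikes at (337,191) and (388,217), the case at (228,220), the mat at (139,237), the tray at (308,250), and the crucible at (346,282), which is close to the tray.

```bash
cat > m.py <<'E'
from h import *
a=cv2.imread('pics/s0.png');b=cv2.imread('pics/t0.png')
cs,ct=cam('scene'),cam('top')
print('cams',-cs[2].T@cs[3],-ct[2].T@ct[3])
def rects(im,lo,hi,amin):
    m=cv2.inRange(cv2.cvtColor(im,cv2.COLOR_BGR2HSV),lo,hi)
    return [c for c in cv2.findContours(m,0,1)[0] if cv2.contourArea(c)>amin]
def rep(n,c,con,z):
    r=cv2.minAreaRect(con);P=ray(c,cv2.boxPoints(r),z);ctr=P.mean(0)
    e=[P[1]-P[0],P[2]-P[1]];L=[np.linalg.norm(x) for x in e];k=int(np.argmax(L))
    print(n,np.round(r[0],1),'ctr',ctr[:2].round(4),'sizes',np.round(L,4),'yaw',np.degrees(np.arctan2(e[k][1],e[k][0])).round(1))
for n,im,c in(('top',b,ct),('scene',a,cs)):
    for q in rects(im,(45,80,40),(85,255,255),500): rep(n+' mat',c,q,.003)
    for q in rects(im,(100,150,80),(125,255,255),1000):
        rep(n+' case',c,q,.068)
        print(ray(c,cv2.boxPoints(cv2.minAreaRect(q)),.068).round(3).tolist())
    for q in rects(im,(0,0,120),(180,70,255),60):
        r=cv2.minAreaRect(q)
        if cv2.contourArea(q)<4000: rep(n+' white',c,q,.06 if cv2.contourArea(q)<800 else .02)
    for q in rects(im,(130,80,40),(165,255,255),60): rep(n+' purple',c,q,.06)
    for q in rects(im,(8,150,120),(22,255,255),40): rep(n+' orange',c,q,.082)
for nm,box in(('kt',(175,160,280,280)),):
    x0,y0,x1,y1=box;cv2.imwrite('pics/kt.png',np.hstack([cv2.resize(b[y0:y1,x0:x1],None,fx=4,fy=4),cv2.resize(a[120:240,225:375],None,fx=2.6,fy=4)]))
E
python3 m.py
```

```text
cams [ 0.82819924 -0.45292168  0.86364424] [ 0.36823485 -0.05161719  1.53901612]
top mat [138.3 236.7] ctr [0.4948 0.2978] sizes [0.1746 0.2613] yaw -176.8
top white [230.9 416.8] ctr [-0.0096  0.0134] sizes [0.0863 0.0404] yaw -61.1
top white [452. 406.] ctr [ 0.012  -0.6079] sizes [0.15   0.0711] yaw -91.0
top white [239.4 400.5] ctr [ 0.0337 -0.0096] sizes [0.0634 0.1551] yaw -100.6
top white [237.5 391. ] ctr [ 0.0513 -0.0031] sizes [0.2557 0.1554] yaw -90.2
top white [476.3 325.6] ctr [ 0.2339 -0.6889] sizes [0.1227 0.0981] yaw -63.6
top white [463.3 308.6] ctr [ 0.2824 -0.6531] sizes [0.1146 0.0089] yaw -65.2
top white [346.  281.5] ctr [ 0.3611 -0.3133] sizes [0.0389 0.0383] yaw -46.0
top white [543.5 250. ] ctr [ 0.4506 -0.9054] sizes [0.0959 0.0713] yaw -90.1
top white [379.  244.5] ctr [ 0.4674 -0.4123] sizes [0.053  0.0437] yaw -90.0
top white [351.  230.5] ctr [ 0.5082 -0.3311] sizes [0.0471 0.0439] yaw -89.9
top white [307.9 249.7] ctr [ 0.4553 -0.2086] sizes [0.1042 0.1865] yaw -178.5
top white [306.8 189.8] ctr [ 0.6282 -0.2031] sizes [0.0508 0.0438] yaw -44.8
top whit
[... 1258 characters left out ...]
ene white [422.8 179.8] ctr [0.7662 0.2072] sizes [0.0254 0.0323] yaw 31.6
scene white [262.1 145.6] ctr [0.4028 0.0608] sizes [0.0421 0.0236] yaw 82.7
scene white [303.5 181.1] ctr [0.5244 0.0632] sizes [0.1756 0.2876] yaw -9.7
scene white [127.5  87. ] ctr [-0.0096  0.0022] sizes [0.1575 0.0701] yaw 60.0
scene white [492.8  76.8] ctr [0.7563 0.6945] sizes [0.1511 0.2218] yaw 17.1
scene purple [161. 354.] ctr [ 0.5581 -0.4427] sizes [0.0436 0.0586] yaw -4.1
scene purple [241.5 316.5] ctr [ 0.6325 -0.2989] sizes [0.0454 0.057 ] yaw -51.4
scene orange [321.1 191.2] ctr [0.5991 0.0239] sizes [0.0496 0.1117] yaw -24.7
scene orange [280.8 155.1] ctr [0.4667 0.0509] sizes [0.0591 0.0936] yaw -5.7
```

View pics/kt.png

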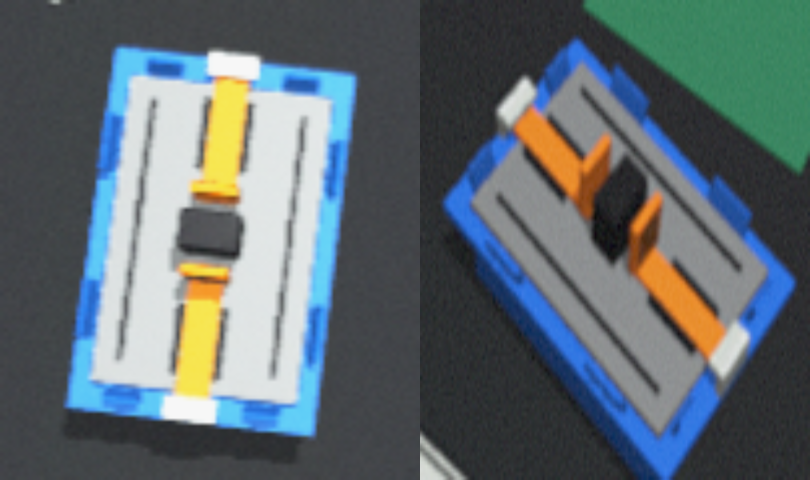

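Blue case and keepers are clear: in the top view the keepers are at about (233.5,176.5) and (222,262). Next I compute the case pose from them and the first move.

```bash
cat >> h.py <<'E'
from scipy.spatial.transform import Rotation as Ro
def go(x,y,z,yaw):
    "print shift(cm)/turn so that TCP gets to x,y,z pointing down, tool y at yaw deg (mod 180, nearest)"
    s=arm.observe();R0=Ro.from_rotvec(s['ee_rot']);p=np.array(s['position'])
    best=None
    for k in(0,180):
        a=np.radians(yaw+k);Y=np.array([np.cos(a),np.sin(a),0]);Z=np.array([0,0,-1.]);X=np.cross(Y,Z)
        w=(R0.inv()*Ro.from_matrix(np.c_[X,Y,Z])).as_rotvec()
        if best is None or np.linalg.norm(w)<np.linalg.norm(best): best=w
    d=R0.inv().apply(np.array([x,y,z])-p)*100
    ty=R0.apply([0,1,0]);print('go',(x,y,z,yaw),'xyz',d.round(2).tolist(),'ang',best.round(4).tolist())
def st():
    s=arm.observe();R=Ro.from_rotvec(s['ee_rot']).as_matrix()
    print('t',round(s['clock'],2),'p',s['position'].round(4),'yawY',np.degrees(np.arctan2(R[1,1],R[0,1])).round(2),'tilt',np.degrees(np.arccos(-R[2,2])).round(2),'F',s['force'].round(1),'w',round(s['width']*92,1),'q7',s['joints'][6].round(2))
E
python3 - <<'E'
from h import *
ct=cam('top');P=ray(ct,[[233.5,176.5],[222,262]],.09);c=P.mean(0);d=P[0]-P[1]
yaw=np.degrees(np.arctan2(d[1],d[0]));print(P,c,yaw,np.linalg.norm(d))
cs=cam('scene');K=ray(cs,[[225+515/2.6-161.5,120+105/4],[225+(730-420)/2.6,120+350/4]],.085);print(K,K.mean(0))
st();go(c[0],c[1],.30,yaw);go(.3,-.5,.3,-55)
E
```

```text
[[0.6606554  0.01095381 0.09      ]
 [0.41582008 0.04090746 0.09      ]] [0.53823774 0.02593064 0.09      ] -6.975019209207349 0.24666081223211261
[[0.4164729  0.04232817 0.085     ]
 [0.66505696 0.01633402 0.085     ]] [0.54076493 0.0293311  0.085     ]
t 0.1 p [ 0.2726 -0.5619  0.216 ] yawY -64.12 tilt 0.08 F [-0.1  0.5  0.4] w 92.0 q7 -0.08
go (np.float64(0.5382377398580707), np.float64(0.02593063724602436), 0.3, np.float64(-6.975019209207349)) xyz [49.56, -41.3, -8.34] ang [-0.0013, -0.0006, -0.9974]
go (0.3, -0.5, 0.3, -55) xyz [5.17, -4.39, -8.39] ang [-0.0014, -0.0, -0.1592]
```

jog_arm:
  moves:
    - {"fingers":-1,"xyz":[0,0,-8.3],"angular":[0,0,0]}
    - {"fingers":-1,"xyz":[49.5,-41.3,-8.3],"angular":[0,0,-0.997]}
    - {"fingers":-1,"xyz":[49.5,-41.3,-8.3],"angular":[0,0,-0.997]}
    - {"fingers":-1,"xyz":[49.5,-41.3,-8.3],"angular":[0,0,-0.997]}
    - {"fingers":-1,"xyz":[49.5,-41.3,-8.3],"angular":[0,0,-0.997]}
    - {"fingers":-1,"xyz":[49.5,-41.3,-8.3],"angular":[0,0,-0.997]}
    - {"fingers":-1,"xyz":[49.5,-41.3,-8.3],"angular":[0,0,-0.997]}
    - {"fingers":-1,"xyz":[49.5,-41.3,-8.3],"angular":[0,0,-0.997]}
    - {"fingers":-1,"xyz":[49.5,-41.3,-8.3],"angular":[0,0,-0.997]}
    - {"fingers":-1,"xyz":[49.5,-41.3,-8.3],"angular":[0,0,-0.997]}
    - {"fingers":-1,"xyz":[49.5,-41.3,-8.3],"angular":[0,0,-0.997]}
    - {"fingers":-1,"xyz":[49.5,-41.3,-8.3],"angular":[0,0,-0.997]}
  grip_force: 40

```text
clock: 1.6
position: [0.5384, 0.03, 0.2995]
ee_rot: [-2.346, -2.087, -0.002]
force: [-1.1, -0.4, 0.6]
width: 0.999
```

Run:
```python
from h import *
st();c=cam('wrist');w=pic('wrist','w1');st()
t=pic('top','t1')
# predicted overlay of lid grip/keepers for check
th=np.radians(-6.98);C=np.array([.5395,.0275,0]);R=np.array([[np.cos(th),-np.sin(th),0],[np.sin(th),np.cos(th),0],[0,0,1]])
pts=[[116,0,90],[-116,0,90],[126,0,85],[132,88,68],[132,-88,68],[-132,88,68],[-132,-88,68],[0,0,122]]
print(proj(c,[C+R@(np.array(p)/1e3) for p in pts]).round(0).tolist())
```

```text
t 1.6 p [0.5384 0.03   0.2995] yawY -6.68 tilt 0.11 F [-1.1 -0.4  0.6] w 91.9 q7 -0.41
t 1.65 p [0.5388 0.031  0.2994] yawY -6.64 tilt 0.15 F [1.2 0.3 0.1] w 91.9 q7 -0.41
[[384.0, 188.0], [193.0, 187.0], [391.0, 187.0], [398.0, 113.0], [385.0, 248.0], [181.0, 112.0], [192.0, 247.0], [289.0, 193.0]]
```

View pics/w1.png

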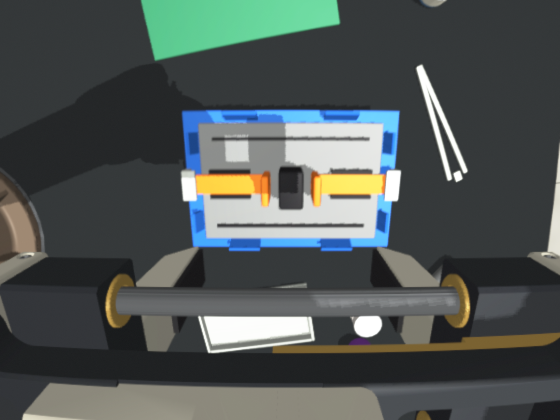

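```bash
cat > k.py <<'E'
from h import *
def keepers(im,c):
    hsv=cv2.cvtColor(im[:,:,::-1].copy(),cv2.COLOR_BGR2HSV)
    m=cv2.inRange(hsv,(0,0,165),(180,50,255));r=[]
    n,l,s,ce=cv2.connectedComponentsWithStats(m)
    for i in range(1,n):
        if 150<s[i,4]<900 and 150<ce[i][1]<230: r.append(s[i,:4]);print(s[i],ce[i].round(1))
    return r
E
python3 - <<'E'
from k import *
im=cv2.imread('pics/w1.png')[:,:,::-1];c=cam('wrist')
keepers(im,c)
# blue outline of rim top: corners
hsv=cv2.cvtColor(im[:,:,::-1].copy(),cv2.COLOR_BGR2HSV)
m=cv2.inRange(hsv,(100,120,60),(125,255,255));m[255:]=0
q=max(cv2.findContours(m,0,1)[0],key=cv2.contourArea);h=cv2.approxPolyDP(cv2.convexHull(q),4,True).reshape(-1,2);print(h.tolist(),ray(c,h,.068).round(4).tolist())
g=cv2.inRange(hsv,(8,150,120),(22,255,255))
n,l,s,ce=cv2.connectedComponentsWithStats(g);print([ (s[i].tolist(),ce[i].round(1).tolist()) for i in range(1,n) if s[i,4]>100])
E
```

```text
[225 141  24  21 501] [236.5 151. ]
[541 149  19 107 680] [555.1 219.6]
[181 171  16  30 408] [188.4 185.7]
[384 170  17  31 436] [392.1 184.9]
[[399, 111], [395, 166], [384, 173], [196, 173], [185, 166], [182, 110]] [[0.6827, 0.0997, 0.068], [0.6756, 0.033, 0.068], [0.6612, 0.0256, 0.068], [0.4237, 0.0536, 0.068], [0.4114, 0.0641, 0.068], [0.4212, 0.1317, 0.068]]
[([196, 172, 74, 34, 594], [247.5, 182.3]), ([311, 172, 11, 34, 173], [314.1, 186.2]), ([274, 334, 286, 18, 1754], [438.4, 344.5])]
```

Run:
```python
from h import *
c=cam('wrist')
P=ray(c,[[196.5,185.7],[383.5,184.9]],.09);d=P[0]-P[1];m=P.mean(0);print(P,m,np.linalg.norm(d),np.degrees(np.arctan2(-d[1],-d[0])))
# rim back corners (z .068)
B=ray(c,[[182,110.5],[399,111]],.068);print(B,B.mean(0),np.linalg.norm(B[1]-B[0]))
yaw=np.degrees(np.arctan2(-d[1],-d[0]));y=np.radians(yaw);n=np.array([-np.sin(y),np.cos(y)]);print('ctr from rim',B.mean(0)[:2]-.088*n)
# buttons/orange inner gap tops z=.126 : columns 262-270 and 311-321
O=ray(c,[[262,188],[321.5,188]],.126);print(O,O.mean(0),np.linalg.norm(O[0]-O[1]))
go(m[0],m[1],.30,yaw);go(m[0],m[1],.108,yaw)
```

```text
[[0.42806693 0.04100485 0.09      ]
 [0.65379075 0.01540454 0.09      ]] [0.54092884 0.0282047  0.09      ] 0.22717090183886662 -6.47051103597959
[[0.42106984 0.13109693 0.068     ]
 [0.68273332 0.0997278  0.068     ]] [0.55190158 0.11541236 0.068     ] 0.2635370933201901
ctr from rim [0.5419847  0.02797292]
[[0.51068617 0.03592373 0.126     ]
 [0.57541251 0.02830094 0.126     ]] [0.54304934 0.03211234 0.126     ] 0.06517365406385542
go (np.float64(0.5409288402305372), np.float64(0.028204695631193558), 0.3, np.float64(-6.47051103597959)) xyz [0.0, 0.28, -0.07] ang [-0.0008, -0.0013, -0.0044]
go (np.float64(0.5409288402305372), np.float64(0.028204695631193558), 0.108, np.float64(-6.47051103597959)) xyz [-0.02, 0.29, 19.13] ang [-0.0008, -0.0013, -0.0044]
```

jog_arm:
  moves:
    - {"fingers":-1,"xyz":[0,0.3,4],"angular":[0,0,0]}
    - {"fingers":-1,"xyz":[0,0.3,9],"angular":[0,0,0]}
    - {"fingers":-1,"xyz":[0,0.3,14],"angular":[0,0,0]}
    - {"fingers":-1,"xyz":[0,0.3,17],"angular":[0,0,0]}
    - {"fingers":-1,"xyz":[0,0.3,19.5],"angular":[0,0,0]}
    - {"fingers":-1,"xyz":[0,0.3,19.5],"angular":[0,0,0]}
    - {"fingers":1,"xyz":[0,0.3,19.5],"angular":[0,0,0]}
    - {"fingers":1,"xyz":[0,0.3,19.5],"angular":[0,0,0]}
    - {"fingers":1,"xyz":[0,0.3,19.5],"angular":[0,0,0]}
    - {"fingers":1,"xyz":[0,0.3,19.5],"angular":[0,0,0]}
    - {"fingers":1,"xyz":[0,0.3,19.5],"angular":[0,0,0]}
    - {"fingers":1,"xyz":[0,0.3,19.5],"angular":[0,0,0]}
  grip_force: 40

```text
clock: 3.2
position: [0.5412, 0.025, 0.1057]
ee_rot: [2.352, 2.081, 0.001]
force: [-3.0, -0.7, 10.8]
width: 0.487
```

Run:
```python
from h import *
st();go(.5415,.028,.104,-6.6);go(.5415,.028,.24,-6.6);go(.493,.2985,.24,0)
```

```text
t 3.2 p [0.5412 0.025  0.1057] yawY -6.99 tilt 0.06 F [-3.  -0.7 10.8] w 44.8 q7 -0.52
go (0.5415, 0.028, 0.104, -6.6) xyz [0.31, -0.0, 0.17] ang [0.0009, 0.0003, -0.0069]
go (0.5415, 0.028, 0.24, -6.6) xyz [0.3, 0.01, -13.43] ang [0.0009, 0.0003, -0.0069]
go (0.493, 0.2985, 0.24, 0) xyz [26.56, -8.1, -13.44] ang [0.0009, 0.0004, -0.1221]
```

jog_arm:
  moves:
    - {"fingers":1,"xyz":[0,0,0],"angular":[0,0,0]}
    - {"fingers":1,"xyz":[0,0,-0.5],"angular":[0,0,0]}
    - {"fingers":1,"xyz":[0,0,-1],"angular":[0,0,0]}
    - {"fingers":1,"xyz":[0,0,-2],"angular":[0,0,0]}
    - {"fingers":1,"xyz":[0,0,-3],"angular":[0,0,0]}
    - {"fingers":1,"xyz":[0,0,-4],"angular":[0,0,0]}
    - {"fingers":1,"xyz":[0,0,-6],"angular":[0,0,0]}
    - {"fingers":1,"xyz":[0,0,-6],"angular":[0,0,0]}

```text
clock: 4.2
position: [0.5421, 0.0253, 0.1664]
ee_rot: [2.351, 2.08, 0.004]
force: [1.8, -0.4, -4.3]
width: 0.487
```

Run:
```python
from h import *
st();pic('wrist','w2');a=pic('scene');cv2.imwrite('pics/s2.png',cv2.resize(a[60:300,200:480,::-1],None,fx=2.5,fy=2.5))
go(.493,.2985,.24,0);go(.493,.2985,.039,-0)
```

```text
t 4.2 p [0.5421 0.0253 0.1664] yawY -7.0 tilt 0.19 F [ 1.8 -0.4 -4.3] w 44.8 q7 -0.48
go (0.493, 0.2985, 0.24, 0) xyz [26.58, -8.08, -7.55] ang [0.0002, 0.0002, -0.1222]
go (0.493, 0.2985, 0.039, 0) xyz [26.58, -8.08, 12.55] ang [0.0002, 0.0002, -0.1222]
```

View pics/s2.png

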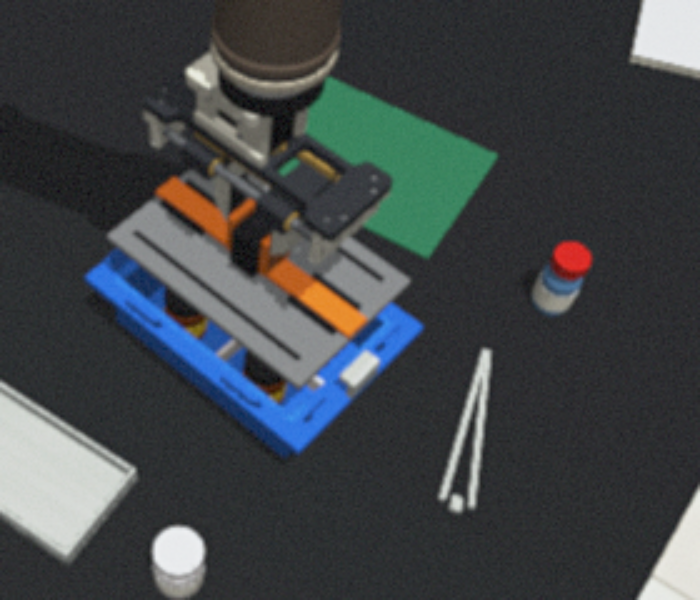

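The lid is lifted level, clear of the keepers, with ambers visible in the case. Now I carry it to the mat.

jog_arm:
  moves:
    - {"fingers":1,"xyz":[3,-1,-3],"angular":[0,0,0]}
    - {"fingers":1,"xyz":[8,-2.5,-3],"angular":[0,0,-0.04]}
    - {"fingers":1,"xyz":[13.5,-4,-3],"angular":[0,0,-0.08]}
    - {"fingers":1,"xyz":[19,-6,-3],"angular":[0,0,-0.122]}
    - {"fingers":1,"xyz":[23,-7,-3],"angular":[0,0,-0.122]}
    - {"fingers":1,"xyz":[26.6,-8.1,-2],"angular":[0,0,-0.122]}
    - {"fingers":1,"xyz":[26.6,-8.1,2],"angular":[0,0,-0.122]}
    - {"fingers":1,"xyz":[26.6,-8.1,6],"angular":[0,0,-0.122]}
    - {"fingers":1,"xyz":[26.6,-8.1,9],"angular":[0,0,-0.122]}
    - {"fingers":1,"xyz":[26.6,-8.1,11],"angular":[0,0,-0.122]}
    - {"fingers":1,"xyz":[26.6,-8.1,12],"angular":[0,0,-0.122]}
    - {"fingers":1,"xyz":[26.6,-8.1,12],"angular":[0,0,-0.122]}

```text
clock: 5.8
position: [0.4924, 0.2985, 0.044]
ee_rot: [-2.221, -2.221, 0.002]
force: [-0.1, 0.2, -3.1]
width: 0.481
```

Run:
```python
from h import *
st()
```

```text
t 5.8 p [0.4924 0.2985 0.044 ] yawY -0.0 tilt 0.09 F [-0.1  0.2 -3.1] w 44.3 q7 -0.99
```

jog_arm:
  moves:
    - {"fingers":1,"xyz":[0,0,0.15],"angular":[0,0,0]}
    - {"fingers":1,"xyz":[0,0,0.25],"angular":[0,0,0]}
    - {"fingers":1,"xyz":[0,0,0.25],"angular":[0,0,0]}
    - {"fingers":-1,"xyz":[0,0,0.25],"angular":[0,0,0]}
    - {"fingers":-1,"xyz":[0,0,0.25],"angular":[0,0,0]}
    - {"fingers":-1,"xyz":[0,0,0.25],"angular":[0,0,0]}
    - {"fingers":-1,"xyz":[0,0,0.25],"angular":[0,0,0]}
    - {"fingers":-1,"xyz":[0,0,0.25],"angular":[0,0,0]}
    - {"fingers":-1,"xyz":[0,0,-4],"angular":[0,0,0]}
    - {"fingers":-1,"xyz":[0,0,-9],"angular":[0,0,0]}
    - {"fingers":-1,"xyz":[0,0,-15],"angular":[0,0,0]}
    - {"fingers":-1,"xyz":[0,0,-15],"angular":[0,0,0]}

```text
clock: 7.3
position: [0.495, 0.3012, 0.1999]
ee_rot: [2.22, 2.22, 0.014]
force: [1.0, 0.2, -0.7]
width: 0.999
```

Run:
```python
from h import *
st();w=pic('wrist','w3');t=pic('top','t3')
cv2.imwrite('pics/t3c.png',cv2.resize(t[120:300,90:420,::-1],None,fx=2.4,fy=2.4))
```

```text
t 7.3 p [0.495  0.3012 0.1999] yawY -0.01 tilt 0.52 F [ 1.   0.2 -0.7] w 91.9 q7 -0.88
```

View pics/t3c.png

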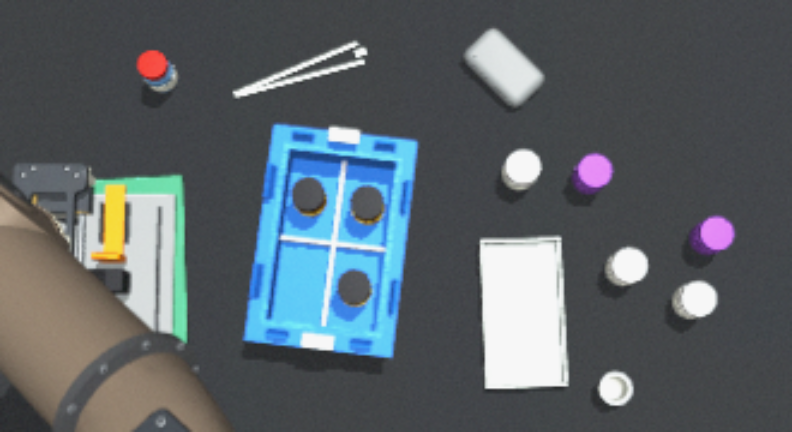

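The lid lies on the mat. The ambers stand in cells (+x,+y), (+x,-y) and (-x,-y) of the case. I'll fix positions from the top view and move over the case.

Run:
```python
from h import *
ct=cam('top')
def crop(p): return [[90+x/2.4,120+y/2.4] for x,y in p]
off=np.array([.5415-.5382,.028-.0259,0])
print('amber',(ray(ct,crop([(309,192),(367,201),(355,284)]),.065)+off).round(4).tolist())
print('white',(ray(ct,crop([(523,164),(630,262),(698,296)]),.06)+off).round(4).tolist())
print('tray',(ray(ct,crop([(480,238),(560,236),(568,385),(486,388)]),.02)+off).round(4).tolist())
st();go(.5415,.028,.28,-6.6)
```

```text
amber [[0.5992, 0.0563, 0.065], [0.5884, -0.014, 0.065], [0.4878, -0.0003, 0.065]]
white [[0.6357, -0.2045, 0.06], [0.5154, -0.3335, 0.06], [0.4741, -0.4156, 0.06]]
tray [[0.5489, -0.1539, 0.02], [0.5517, -0.254, 0.02], [0.3675, -0.261, 0.02], [0.364, -0.1601, 0.02]]
t 7.4 p [0.4932 0.2989 0.1952] yawY -0.02 tilt 0.08 F [-0.9 -0.4 -0.5] w 91.9 q7 -0.88
go (0.5415, 0.028, 0.28, -6.6) xyz [-27.08, 4.85, -8.49] ang [0.0014, -0.0004, 0.1149]
```

jog_arm:
  moves:
    - {"fingers":-1,"xyz":[-5,1,-8.5],"angular":[0,0,0.02]}
    - {"fingers":-1,"xyz":[-11,2,-8.5],"angular":[0,0,0.05]}
    - {"fingers":-1,"xyz":[-17,3,-8.5],"angular":[0,0,0.08]}
    - {"fingers":-1,"xyz":[-22.5,4,-8.5],"angular":[0,0,0.1]}
    - {"fingers":-0.26,"xyz":[-27.1,4.85,-8.5],"angular":[0,0,0.115]}
    - {"fingers":-0.26,"xyz":[-27.1,4.85,-8.5],"angular":[0,0,0.115]}
    - {"fingers":-0.26,"xyz":[-27.1,4.85,-8.5],"angular":[0,0,0.115]}
  grip_force: 25

```text
clock: 8.28
position: [0.5407, 0.0281, 0.2784]
ee_rot: [-2.344, -2.088, 0.002]
force: [-0.9, 0.7, 0.4]
width: 0.722
```

Run:
```python
from h import *
st();c=cam('wrist');w=pic('wrist','w4')
hsv=cv2.cvtColor(w[:,:,::-1].copy(),cv2.COLOR_BGR2HSV);print(c[3])
am=[[.5992,.0563,.065],[.5884,-.014,.065],[.4878,-.0003,.065]]
print(proj(c,am).round(0).tolist())
```

```text
t 8.28 p [0.5407 0.0281 0.2784] yawY -6.61 tilt 0.14 F [-0.9  0.7  0.4] w 66.4 q7 -0.41
[-0.53290442  0.03314607  0.47636406]
[[334.0, 156.0], [330.0, 213.0], [249.0, 211.0]]
```

View pics/w4.png

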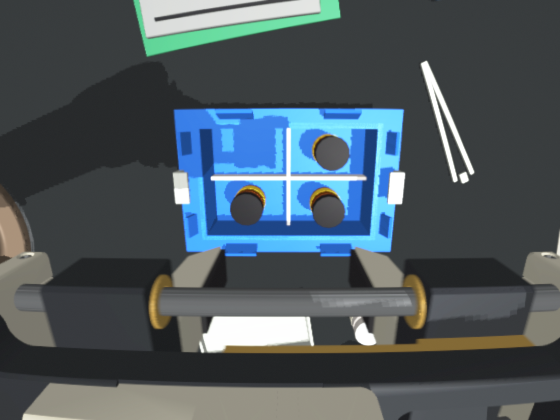

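```bash
cat > cfg.py <<'E'
from h import *
C=np.array([.5415,.028]);th=np.radians(-6.6);R2=np.array([[np.cos(th),-np.sin(th)],[np.sin(th),np.cos(th)]])
def case(x,y): return C+R2@np.array([x,y])
def loc(p): return R2.T@(np.array(p)[:2]-C)
E
python3 - <<'E'
from cfg import *
c=cam('wrist');P=ray(c,[[332,153],[328,211],[247,208],[290,176.5]],[.065,.065,.065,.026]);print(P.round(4).tolist(),[(loc(p)*1000).round(1) for p in P])
for p in P[:3]: go(p[0],p[1],.14,-6.6);go(p[0],p[1],.048,-6.6)
E
```

```text
[[0.5972, 0.0607, 0.065], [0.5867, -0.0104, 0.065], [0.4866, 0.0049, 0.065], [0.5438, 0.0314, 0.026]] [array([51.5, 38.9]), array([ 49.4, -33. ]), array([-51.9, -29.3]), array([1.9, 3.6])]
go (np.float64(0.5971655118613474), np.float64(0.060738094997532424), 0.14, -6.6) xyz [3.79, 5.28, 13.86] ang [-0.0019, -0.0003, 0.0016]
go (np.float64(0.5971655118613474), np.float64(0.060738094997532424), 0.048, -6.6) xyz [3.79, 5.29, 23.06] ang [-0.0019, -0.0003, 0.0016]
go (np.float64(0.5867374661143446), np.float64(-0.010425381424482585), 0.14, -6.6) xyz [-3.4, 5.05, 13.86] ang [-0.0019, -0.0003, 0.0016]
go (np.float64(0.5867374661143446), np.float64(-0.010425381424482585), 0.048, -6.6) xyz [-3.4, 5.06, 23.06] ang [-0.0019, -0.0003, 0.0016]
go (np.float64(0.48660423257206653), np.float64(0.004889390437646204), 0.14, -6.6) xyz [-3.01, -5.08, 13.88] ang [-0.0019, -0.0003, 0.0016]
go (np.float64(0.48660423257206653), np.float64(0.004889390437646204), 0.048, -6.6) xyz [-3.02, -5.06, 23.08] ang [-0.0019, -0.0003, 0.0016]
```

jog_arm:
  moves:
    - {"fingers":-0.26,"xyz":[3.7,5.2,5],"angular":[0,0,0]}
    - {"fingers":-0.26,"xyz":[3.7,5.2,11],"angular":[0,0,0]}
    - {"fingers":-0.26,"xyz":[3.7,5.2,15],"angular":[0,0,0]}
    - {"fingers":-0.26,"xyz":[3.7,5.2,19],"angular":[0,0,0]}
    - {"fingers":-0.26,"xyz":[3.7,5.2,22.8],"angular":[0,0,0]}
    - {"fingers":-0.26,"xyz":[3.7,5.2,22.8],"angular":[0,0,0]}
    - {"fingers":1,"xyz":[3.7,5.2,22.8],"angular":[0,0,0]}
    - {"fingers":1,"xyz":[3.7,5.2,22.8],"angular":[0,0,0]}
    - {"fingers":1,"xyz":[3.7,5.2,22.8],"angular":[0,0,0]}
    - {"fingers":1,"xyz":[3.7,5.2,18],"angular":[0,0,0]}
    - {"fingers":1,"xyz":[3.7,5.2,13],"angular":[0,0,0]}
    - {"fingers":1,"xyz":[3.7,5.2,9],"angular":[0,0,0]}

```text
clock: 9.82
position: [0.5975, 0.0586, 0.1924]
ee_rot: [2.345, 2.089, 0.002]
force: [0.9, -0.3, -2.1]
width: 0.427
```

Run:
```python
from cfg import *
st();go(.512,-.187,.19,0);go(.512,-.187,.05,0)
```

```text
t 9.82 p [0.5975 0.0586 0.1924] yawY -6.6 tilt 0.11 F [ 0.9 -0.3 -2.1] w 39.3 q7 -0.51
go (0.512, -0.187, 0.19, 0) xyz [-25.38, -5.67, 0.22] ang [0.0019, -0.0003, -0.1152]
go (0.512, -0.187, 0.05, 0) xyz [-25.39, -5.7, 14.22] ang [0.0019, -0.0003, -0.1152]
```

jog_arm:
  moves:
    - {"fingers":1,"xyz":[-5,-1.2,0],"angular":[0,0,0]}
    - {"fingers":1,"xyz":[-10.5,-2.4,0],"angular":[0,0,-0.05]}
    - {"fingers":1,"xyz":[-16,-3.6,0],"angular":[0,0,-0.1]}
    - {"fingers":1,"xyz":[-21,-4.8,0],"angular":[0,0,-0.115]}
    - {"fingers":1,"xyz":[-25.4,-5.7,2],"angular":[0,0,-0.115]}
    - {"fingers":1,"xyz":[-25.4,-5.7,7],"angular":[0,0,-0.115]}
    - {"fingers":1,"xyz":[-25.4,-5.7,11],"angular":[0,0,-0.115]}
    - {"fingers":1,"xyz":[-25.4,-5.7,13.5],"angular":[0,0,-0.115]}
    - {"fingers":1,"xyz":[-25.4,-5.7,14.1],"angular":[0,0,-0.115]}
    - {"fingers":1,"xyz":[-25.4,-5.7,14.1],"angular":[0,0,-0.115]}

```text
clock: 11.08
position: [0.5119, -0.1873, 0.0494]
ee_rot: [2.221, 2.221, 0.001]
force: [-0.1, -0.2, -1.4]
width: 0.444
```

Run:
```python
from cfg import *
st();go(.512,-.187,.05,0);go(.5862,-.0115,.19,-6.6);
```

```text
t 11.07 p [ 0.5119 -0.1873  0.0494] yawY -0.01 tilt 0.05 F [-0.1 -0.2 -1.4] w 40.8 q7 -0.04
go (0.512, -0.187, 0.05, 0) xyz [0.03, 0.01, -0.06] ang [0.0007, 0.0003, -0.0001]
go (0.5862, -0.0115, 0.19, -6.6) xyz [17.57, 7.44, -14.06] ang [0.0007, 0.0002, 0.1151]
```

jog_arm:
  moves:
    - {"fingers":1,"xyz":[0,0,0.1],"angular":[0,0,0]}
    - {"fingers":-0.26,"xyz":[0,0,0.1],"angular":[0,0,0]}
    - {"fingers":-0.26,"xyz":[0,0,0.1],"angular":[0,0,0]}
    - {"fingers":-0.26,"xyz":[0,0,0.1],"angular":[0,0,0]}
    - {"fingers":-0.26,"xyz":[0,0,-5],"angular":[0,0,0]}
    - {"fingers":-0.26,"xyz":[0,0,-10],"angular":[0,0,0]}
    - {"fingers":-0.26,"xyz":[4,1.5,-14],"angular":[0,0,0.05]}
    - {"fingers":-0.26,"xyz":[9,3.5,-14],"angular":[0,0,0.115]}
    - {"fingers":-0.26,"xyz":[14,5.5,-14],"angular":[0,0,0.115]}
    - {"fingers":-0.26,"xyz":[17.6,7.4,-14],"angular":[0,0,0.115]}
    - {"fingers":-0.26,"xyz":[17.6,7.4,-14],"angular":[0,0,0.115]}
    - {"fingers":-0.26,"xyz":[17.6,7.4,-14],"angular":[0,0,0.115]}

```text
clock: 12.58
position: [0.5852, -0.0119, 0.1885]
ee_rot: [2.346, 2.09, -0.002]
force: [-0.3, 0.1, -0.3]
width: 0.632
```

Run:
```python
from cfg import *
st();go(.5862,-.0115,.05,-6.6);
t=pic('top','t5');ct=cam('top')
cv2.imwrite('pics/t5c.png',cv2.resize(t[150:300,180:420,::-1],None,fx=3.3,fy=3.3))
```

```text
t 12.57 p [ 0.5852 -0.0119  0.1885] yawY -6.61 tilt 0.06 F [-0.3  0.1 -0.3] w 58.2 q7 -0.39
go (0.5862, -0.0115, 0.05, -6.6) xyz [0.06, 0.11, 13.85] ang [-0.0006, 0.0008, -0.0001]
```

View pics/t5c.png

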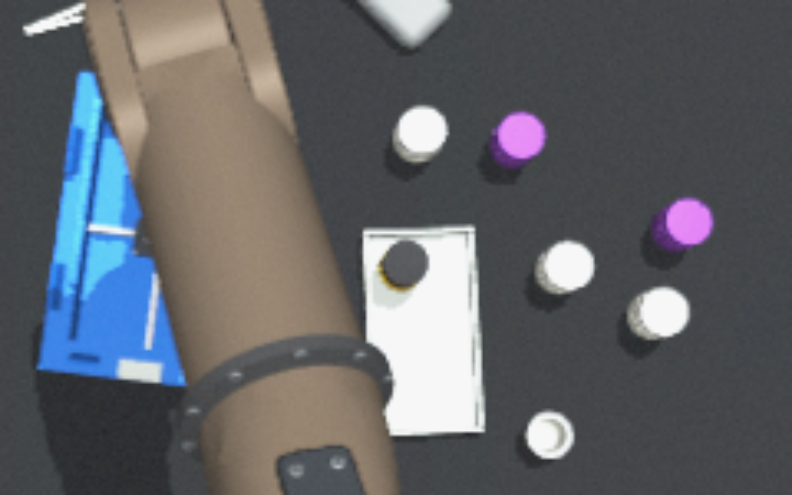

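Amber 1 stands upright in the tray near its far-left corner. Next is amber 2.

jog_arm:
  moves:
    - {"fingers":-0.26,"xyz":[0,0.1,5],"angular":[0,0,0]}
    - {"fingers":-0.26,"xyz":[0,0.1,9],"angular":[0,0,0]}
    - {"fingers":-0.26,"xyz":[0,0.1,12],"angular":[0,0,0]}
    - {"fingers":-0.26,"xyz":[0,0.1,13.8],"angular":[0,0,0]}
    - {"fingers":-0.26,"xyz":[0,0.1,13.8],"angular":[0,0,0]}
    - {"fingers":1,"xyz":[0,0.1,13.8],"angular":[0,0,0]}
    - {"fingers":1,"xyz":[0,0.1,13.8],"angular":[0,0,0]}
    - {"fingers":1,"xyz":[0,0.1,13.8],"angular":[0,0,0]}
    - {"fingers":1,"xyz":[0,0.1,9],"angular":[0,0,0]}
    - {"fingers":1,"xyz":[0,0.1,4],"angular":[0,0,0]}
    - {"fingers":1,"xyz":[0,0.1,0],"angular":[0,0,0]}
    - {"fingers":1,"xyz":[0,0.1,0],"angular":[0,0,0]}

```text
clock: 14.12
position: [0.5884, -0.0108, 0.1923]
ee_rot: [2.342, 2.087, 0.007]
force: [-0.0, 0.2, -2.4]
width: 0.44
```

Run:
```python
from cfg import *
st();go(.457,-.227,.19,0);go(.457,-.227,.05,0)
```

```text
t 14.12 p [ 0.5884 -0.0108  0.1923] yawY -6.59 tilt 0.36 F [-0.   0.2 -2.4] w 40.5 q7 -0.39
go (0.457, -0.227, 0.19, 0) xyz [-22.99, -10.57, 0.15] ang [0.0062, -0.0004, -0.115]
go (0.457, -0.227, 0.05, 0) xyz [-23.0, -10.66, 14.15] ang [0.0062, -0.0004, -0.115]
```

jog_arm:
  moves:
    - {"fingers":1,"xyz":[-5,-2.3,0],"angular":[0,0,0]}
    - {"fingers":1,"xyz":[-10,-4.6,0],"angular":[0,0,-0.05]}
    - {"fingers":1,"xyz":[-15,-6.9,0],"angular":[0,0,-0.1]}
    - {"fingers":1,"xyz":[-20,-9.2,0],"angular":[0,0,-0.115]}
    - {"fingers":1,"xyz":[-23,-10.5,2],"angular":[0,0,-0.115]}
    - {"fingers":1,"xyz":[-23,-10.5,7],"angular":[0,0,-0.115]}
    - {"fingers":1,"xyz":[-23,-10.5,11],"angular":[0,0,-0.115]}
    - {"fingers":1,"xyz":[-23,-10.5,13.3],"angular":[0,0,-0.115]}
    - {"fingers":1,"xyz":[-23,-10.5,13.9],"angular":[0,0,-0.115]}
    - {"fingers":1,"xyz":[-23,-10.5,13.9],"angular":[0,0,-0.115]}
    - {"fingers":1,"xyz":[-23,-10.5,13.9],"angular":[0,0,-0.115]}

```text
clock: 15.5
position: [0.4559, -0.2277, 0.05]
ee_rot: [2.221, 2.221, 0.0]
force: [-0.4, -0.2, -1.2]
width: 0.444
```

Run:
```python
from cfg import *
st();go(.486,.0035,.19,-6.6);
```

```text
t 15.5 p [ 0.4559 -0.2277  0.05  ] yawY -0.0 tilt 0.02 F [-0.4 -0.2 -1.2] w 40.9 q7 0.07
go (0.486, 0.0035, 0.19, -6.6) xyz [23.12, 3.02, -14.01] ang [0.0003, 0.0001, 0.1152]
```

jog_arm:
  moves:
    - {"fingers":1,"xyz":[0,0,0.1],"angular":[0,0,0]}
    - {"fingers":-0.26,"xyz":[0,0,0.1],"angular":[0,0,0]}
    - {"fingers":-0.26,"xyz":[0,0,0.1],"angular":[0,0,0]}
    - {"fingers":-0.26,"xyz":[0,0,0.1],"angular":[0,0,0]}
    - {"fingers":-0.26,"xyz":[0,0,-5],"angular":[0,0,0]}
    - {"fingers":-0.26,"xyz":[0,0,-10],"angular":[0,0,0]}
    - {"fingers":-0.26,"xyz":[4,0.5,-14],"angular":[0,0,0.05]}
    - {"fingers":-0.26,"xyz":[10,1.2,-14],"angular":[0,0,0.115]}
    - {"fingers":-0.26,"xyz":[16,2,-14],"angular":[0,0,0.115]}
    - {"fingers":-0.26,"xyz":[21,2.6,-14],"angular":[0,0,0.115]}
    - {"fingers":-0.26,"xyz":[23.1,3,-14],"angular":[0,0,0.115]}
    - {"fingers":-0.26,"xyz":[23.1,3,-14],"angular":[0,0,0.115]}

```text
clock: 17.0
position: [0.4859, 0.0052, 0.1899]
ee_rot: [-2.342, -2.094, -0.001]
force: [-1.2, 0.5, -0.4]
width: 0.63
```

Run:
```python
from cfg import *
st();go(.486,.0035,.05,-6.6);
```

```text
t 17.0 p [0.4859 0.0052 0.1899] yawY -6.38 tilt 0.04 F [-1.2  0.5 -0.4] w 57.9 q7 -0.42
go (0.486, 0.0035, 0.05, -6.6) xyz [-0.17, 0.02, 13.99] ang [0.0004, -0.0005, 0.0039]
```

jog_arm:
  moves:
    - {"fingers":-0.26,"xyz":[0,0,5],"angular":[0,0,0]}
    - {"fingers":-0.26,"xyz":[0,0,9],"angular":[0,0,0]}
    - {"fingers":-0.26,"xyz":[0,0,12],"angular":[0,0,0]}
    - {"fingers":-0.26,"xyz":[0,0,14],"angular":[0,0,0]}
    - {"fingers":-0.26,"xyz":[0,0,14],"angular":[0,0,0]}
    - {"fingers":1,"xyz":[0,0,14],"angular":[0,0,0]}
    - {"fingers":1,"xyz":[0,0,14],"angular":[0,0,0]}
    - {"fingers":1,"xyz":[0,0,14],"angular":[0,0,0]}
    - {"fingers":1,"xyz":[0,0,9],"angular":[0,0,0]}
    - {"fingers":1,"xyz":[0,0,4],"angular":[0,0,0]}
    - {"fingers":1,"xyz":[0,0,0],"angular":[0,0,0]}
    - {"fingers":1,"xyz":[0,0,0],"angular":[0,0,0]}

```text
clock: 18.5
position: [0.4878, 0.0036, 0.1929]
ee_rot: [2.342, 2.087, 0.007]
force: [0.5, -0.7, -1.2]
width: 0.444
```

Run:
```python
from cfg import *
st();go(.402,-.187,.19,0);go(.402,-.187,.05,0)
```

```text
t 18.5 p [0.4878 0.0036 0.1929] yawY -6.6 tilt 0.36 F [ 0.5 -0.7 -1.2] w 40.9 q7 -0.42
go (0.402, -0.187, 0.19, 0) xyz [-19.92, -6.33, 0.24] ang [0.0064, -0.0001, -0.1152]
go (0.402, -0.187, 0.05, 0) xyz [-19.93, -6.42, 14.24] ang [0.0064, -0.0001, -0.1152]
```

jog_arm:
  moves:
    - {"fingers":1,"xyz":[-5,-1.6,0],"angular":[0,0,0]}
    - {"fingers":1,"xyz":[-10,-3.2,0],"angular":[0,0,-0.05]}
    - {"fingers":1,"xyz":[-15,-4.8,0],"angular":[0,0,-0.1]}
    - {"fingers":1,"xyz":[-19.9,-6.2,0],"angular":[0,0,-0.115]}
    - {"fingers":1,"xyz":[-19.9,-6.2,4],"angular":[0,0,-0.115]}
    - {"fingers":1,"xyz":[-19.9,-6.2,8],"angular":[0,0,-0.115]}
    - {"fingers":1,"xyz":[-19.9,-6.2,11],"angular":[0,0,-0.115]}
    - {"fingers":1,"xyz":[-19.9,-6.2,13.3],"angular":[0,0,-0.115]}
    - {"fingers":1,"xyz":[-19.9,-6.2,14],"angular":[0,0,-0.115]}
    - {"fingers":1,"xyz":[-19.9,-6.2,14],"angular":[0,0,-0.115]}
    - {"fingers":1,"xyz":[-19.9,-6.2,14],"angular":[0,0,-0.115]}

```text
clock: 19.88
position: [0.4014, -0.1872, 0.0498]
ee_rot: [2.221, 2.221, 0.0]
force: [0.7, -0.7, -0.5]
width: 0.444
```

Run:
```python
from cfg import *
st();go(.43,-.30,.28,-75)
```

```text
t 19.88 p [ 0.4014 -0.1872  0.0498] yawY 0.0 tilt 0.01 F [ 0.7 -0.7 -0.5] w 40.9 q7 0.02
go (0.43, -0.3, 0.28, -75) xyz [-11.28, 2.86, -23.02] ang [0.0002, -0.0001, 1.3091]
```

jog_arm:
  moves:
    - {"fingers":1,"xyz":[0,0,0.1],"angular":[0,0,0]}
    - {"fingers":-0.26,"xyz":[0,0,0.1],"angular":[0,0,0]}
    - {"fingers":-0.26,"xyz":[0,0,0.1],"angular":[0,0,0]}
    - {"fingers":-0.26,"xyz":[0,0,0.1],"angular":[0,0,0]}
    - {"fingers":-0.26,"xyz":[0,0,-5],"angular":[0,0,0]}
    - {"fingers":-0.26,"xyz":[0,0,-10],"angular":[0,0,0]}
    - {"fingers":-0.26,"xyz":[-4,3,-15],"angular":[0,0,0.1]}
    - {"fingers":-0.26,"xyz":[-9,6,-20],"angular":[0,0,0.28]}
    - {"fingers":-0.26,"xyz":[-14,8,-21],"angular":[0,0,0.46]}
    - {"fingers":-0.26,"xyz":[-18,9,-21],"angular":[0,0,0.64]}
    - {"fingers":-0.26,"xyz":[-20,9,-21],"angular":[0,0,0.785]}
    - {"fingers":-0.26,"xyz":[-20,9,-21],"angular":[0,0,0.785]}

```text
clock: 21.38
position: [0.4907, -0.3886, 0.259]
ee_rot: [-2.903, -1.2, 0.002]
force: [0.2, 1.2, -0.6]
width: 0.628
```

Run:
```python
from cfg import *
st();c=cam('wrist');w=pic('wrist','w6')
hsv=cv2.cvtColor(w[:,:,::-1].copy(),cv2.COLOR_BGR2HSV)
print('pred',proj(c,[[.6357,-.2045,.06],[.5154,-.3335,.06],[.4741,-.4156,.06],[.457,-.227,.064],[.402,-.187,.064],[.512,-.187,.064]]).round(0).tolist())
st()
```

```text
t 21.38 p [ 0.4907 -0.3886  0.259 ] yawY -45.07 tilt 0.06 F [ 0.2  1.2 -0.6] w 57.8 q7 -0.3
pred [[260.0, -37.0], [268.0, 137.0], [294.0, 212.0], [162.0, 107.0], [105.0, 119.0], [167.0, 42.0]]
t 21.43 p [ 0.4912 -0.3868  0.2592] yawY -44.82 tilt 0.06 F [0.8 0.1 0.3] w 57.8 q7 -0.3
```

View pics/w6.png

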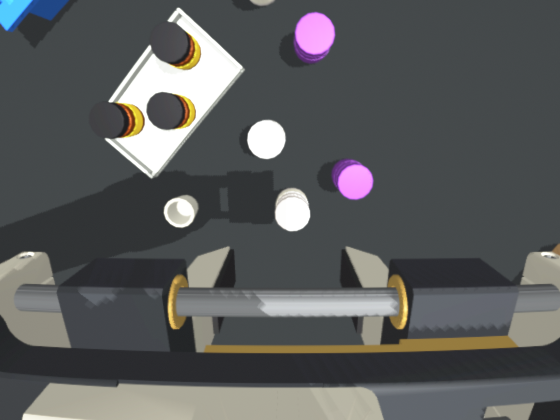

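All three ambers stand in the tray. White B's cap is at (266,139) and C's at (292,212), both close to prediction.

Run:
```python
from cfg import *
c=cam('wrist');P=ray(c,[[266,139],[292,212]],.06);print(P)
st();go(P[1][0],P[1][1],.045,-45)
for q in [(52,34),(52,-34),(-52,-34),(-52,34)]: print(case(q[0]/1e3,q[1]/1e3))
```

```text
[[ 0.51243329 -0.33060332  0.06      ]
 [ 0.47283528 -0.41264044  0.06      ]]
t 21.43 p [ 0.4912 -0.3868  0.2592] yawY -44.82 tilt 0.06 F [0.8 0.1 0.3] w 57.8 q7 -0.3
go (np.float64(0.4728352764749384), np.float64(-0.41264043784445364), 0.045, -45) xyz [-3.13, 0.55, 21.42] ang [-0.0011, -0.0001, 0.0031]
[0.59706325 0.05579794]
[ 0.58924752 -0.01175141]
[4.85936753e-01 2.02057795e-04]
[0.49375248 0.06775141]
```

jog_arm:
  moves:
    - {"fingers":-0.26,"xyz":[-3.2,0.6,4],"angular":[0,0,0]}
    - {"fingers":-0.26,"xyz":[-3.2,0.6,10],"angular":[0,0,0]}
    - {"fingers":-0.26,"xyz":[-3.2,0.6,16],"angular":[0,0,0]}
    - {"fingers":-0.26,"xyz":[-3.2,0.6,20],"angular":[0,0,0]}
    - {"fingers":-0.26,"xyz":[-3.2,0.6,21.4],"angular":[0,0,0]}
    - {"fingers":-0.26,"xyz":[-3.2,0.6,21.4],"angular":[0,0,0]}
    - {"fingers":1,"xyz":[-3.2,0.6,21.4],"angular":[0,0,0]}
    - {"fingers":1,"xyz":[-3.2,0.6,21.4],"angular":[0,0,0]}
    - {"fingers":1,"xyz":[-3.2,0.6,21.4],"angular":[0,0,0]}
    - {"fingers":1,"xyz":[-3.2,0.6,16],"angular":[0,0,0]}
    - {"fingers":1,"xyz":[-3.2,0.6,11],"angular":[0,0,0]}
    - {"fingers":1,"xyz":[-3.2,0.6,6],"angular":[0,0,0]}

```text
clock: 22.92
position: [0.4728, -0.414, 0.2017]
ee_rot: [2.902, 1.203, 0.0]
force: [0.6, -0.9, -2.1]
width: 0.435
```

Run:
```python
from cfg import *
st();x,y=case(-.052,.034)+[.0015,.0015];go(x,y,.20,-6.6);go(x,y,.051,-6.6)
```

```text
t 22.93 p [ 0.4728 -0.414   0.2017] yawY -44.97 tilt 0.02 F [ 0.6 -0.9 -2.1] w 40.1 q7 -0.26
go (np.float64(0.49525247930553684), np.float64(0.06925140585604254), 0.2, -6.6) xyz [35.78, -32.57, 0.16] ang [0.0004, 0.0001, -0.6698]
go (np.float64(0.49525247930553684), np.float64(0.06925140585604254), 0.051, -6.6) xyz [35.78, -32.57, 15.06] ang [0.0004, 0.0001, -0.6698]
```

jog_arm:
  moves:
    - {"fingers":1,"xyz":[4,-3.7,0],"angular":[0,0,-0.05]}
    - {"fingers":1,"xyz":[8.5,-7.7,0],"angular":[0,0,-0.15]}
    - {"fingers":1,"xyz":[13,-11.8,0],"angular":[0,0,-0.27]}
    - {"fingers":1,"xyz":[17.5,-15.9,0],"angular":[0,0,-0.4]}
    - {"fingers":1,"xyz":[22,-20,0],"angular":[0,0,-0.53]}
    - {"fingers":1,"xyz":[26.5,-24.1,0],"angular":[0,0,-0.67]}
    - {"fingers":1,"xyz":[31,-28.2,0],"angular":[0,0,-0.67]}
    - {"fingers":1,"xyz":[34.5,-31.5,0],"angular":[0,0,-0.67]}
    - {"fingers":1,"xyz":[35.8,-32.6,0],"angular":[0,0,-0.67]}
    - {"fingers":1,"xyz":[35.8,-32.6,0],"angular":[0,0,-0.67]}
    - {"fingers":1,"xyz":[35.8,-32.6,0],"angular":[0,0,-0.67]}

```text
clock: 24.3
position: [0.4955, 0.0675, 0.1996]
ee_rot: [2.347, 2.087, -0.002]
force: [0.3, 0.1, -2.2]
width: 0.437
```

Run:
```python
from cfg import *
st();x,y=case(-.052,.034)+[.0015,.0015];go(x,y,.051,-6.6)
```

```text
t 24.3 p [0.4955 0.0675 0.1996] yawY -6.72 tilt 0.07 F [ 0.3  0.1 -2.2] w 40.2 q7 -0.56
go (np.float64(0.49525247930553684), np.float64(0.06925140585604254), 0.051, -6.6) xyz [0.19, -0.04, 14.86] ang [-0.0002, 0.0012, -0.002]
```

jog_arm:
  moves:
    - {"fingers":1,"xyz":[0.1,0,5],"angular":[0,0,0]}
    - {"fingers":1,"xyz":[0.1,0,9.5],"angular":[0,0,0]}
    - {"fingers":1,"xyz":[0.1,0,13],"angular":[0,0,0]}
    - {"fingers":1,"xyz":[0.1,0,14.6],"angular":[0,0,0]}
    - {"fingers":1,"xyz":[0.1,0,14.9],"angular":[0,0,0]}
    - {"fingers":1,"xyz":[0.1,0,14.9],"angular":[0,0,0]}
    - {"fingers":-0.26,"xyz":[0.1,0,14.9],"angular":[0,0,0]}
    - {"fingers":-0.26,"xyz":[0.1,0,14.9],"angular":[0,0,0]}
    - {"fingers":-0.26,"xyz":[0.1,0,14.9],"angular":[0,0,0]}
    - {"fingers":-0.26,"xyz":[0.1,0,10],"angular":[0,0,0]}
    - {"fingers":-0.26,"xyz":[0.1,0,5],"angular":[0,0,0]}
    - {"fingers":-0.26,"xyz":[0.1,0,0],"angular":[0,0,0]}

```text
clock: 25.8
position: [0.4953, 0.0706, 0.2014]
ee_rot: [-2.345, -2.09, -0.0]
force: [1.3, -0.1, -0.5]
width: 0.631
```

Run:
```python
from cfg import *
st();go(.5135,-.332,.22,-35)
t=pic('top','t7')
hsv=cv2.cvtColor(t[:,:,::-1].copy(),cv2.COLOR_BGR2HSV);m=cv2.inRange(hsv,(0,0,120),(180,70,255))
ct=cam('top')
for q in cv2.findContours(m,0,1)[0]:
    if 120<cv2.contourArea(q)<500:
        r=cv2.minAreaRect(q);p=ray(ct,[r[0]],.045)[0]+[.0033,.0021,0]
        print(np.round(r[0],1),p.round(4))
```

```text
t 25.8 p [0.4953 0.0706 0.2014] yawY -6.58 tilt 0.01 F [ 1.3 -0.1 -0.5] w 58.1 q7 -0.57
go (0.5135, -0.332, 0.22, -35) xyz [-39.79, 6.42, -1.86] ang [-0.0, -0.0001, 0.4961]
[302.3 405.2] [ 0.0197 -0.1837  0.045 ]
[346.  281.5] [ 0.3643 -0.3139  0.045 ]
[351.  230.5] [ 0.5129 -0.3318  0.045 ]
[306.8 189.8] [ 0.634  -0.2025  0.045 ]
[214.6 149.7] [0.7546 0.0724 0.045 ]
```

jog_arm:
  moves:
    - {"fingers":-0.26,"xyz":[-5,0.8,-1.5],"angular":[0,0,0.05]}
    - {"fingers":-0.26,"xyz":[-11,1.8,-1.5],"angular":[0,0,0.15]}
    - {"fingers":-0.26,"xyz":[-17,2.8,-1.5],"angular":[0,0,0.25]}
    - {"fingers":-0.26,"xyz":[-23,3.8,-1.5],"angular":[0,0,0.35]}
    - {"fingers":-0.26,"xyz":[-29,4.8,-1.5],"angular":[0,0,0.45]}
    - {"fingers":-0.26,"xyz":[-35,5.7,-1.5],"angular":[0,0,0.496]}
    - {"fingers":-0.26,"xyz":[-38.5,6.3,-1.5],"angular":[0,0,0.496]}
    - {"fingers":-0.26,"xyz":[-39.8,6.4,-1.5],"angular":[0,0,0.496]}
    - {"fingers":-0.26,"xyz":[-39.8,6.4,-1.5],"angular":[0,0,0.496]}
    - {"fingers":-0.26,"xyz":[-39.8,6.4,-1.5],"angular":[0,0,0.496]}

```text
clock: 27.1
position: [0.5139, -0.3301, 0.2149]
ee_rot: [-2.784, -1.453, -0.001]
force: [0.2, -0.8, 1.0]
width: 0.629
```

Run:
```python
from cfg import *
st();c=cam('wrist');w=pic('wrist')
hsv=cv2.cvtColor(w[:,:,::-1].copy(),cv2.COLOR_BGR2HSV);m=cv2.inRange(hsv,(0,0,150),(180,60,255));m[245:]=0
for q in cv2.findContours(m,0,1)[0]:
    if cv2.contourArea(q)>500:
        r=cv2.minAreaRect(q);print(np.round(r[0],1),np.round(r[1],1),ray(c,[r[0]],.058)[0].round(4))
print(proj(c,[[.513,-.332,.06]]));go(.513,-.332,.045,-35)
```

```text
t 27.1 p [ 0.5139 -0.3301  0.2149] yawY -34.87 tilt 0.05 F [ 0.2 -0.8  1. ] w 57.9 q7 -0.26
[287.5 195. ] [46. 39.] [ 0.5138 -0.3301  0.058 ]
[184.7 123.1] [ 97.3 160.9] [ 0.472  -0.2111  0.058 ]
[315.  25.] [50. 46.] [ 0.6276 -0.2114  0.058 ]
[[287.93004928 197.36091898]]
go (0.513, -0.332, 0.045, -35) xyz [-0.22, 0.03, 16.99] ang [-0.0001, -0.0007, 0.0025]
```

jog_arm:
  moves:
    - {"fingers":-0.26,"xyz":[0,0,5],"angular":[0,0,0]}
    - {"fingers":-0.26,"xyz":[0,0,11],"angular":[0,0,0]}
    - {"fingers":-0.26,"xyz":[0,0,15],"angular":[0,0,0]}
    - {"fingers":-0.26,"xyz":[0,0,17],"angular":[0,0,0]}
    - {"fingers":-0.26,"xyz":[0,0,17],"angular":[0,0,0]}
    - {"fingers":1,"xyz":[0,0,17],"angular":[0,0,0]}
    - {"fingers":1,"xyz":[0,0,17],"angular":[0,0,0]}
    - {"fingers":1,"xyz":[0,0,17],"angular":[0,0,0]}
    - {"fingers":1,"xyz":[0,0,12],"angular":[0,0,0]}
    - {"fingers":1,"xyz":[0,0,7],"angular":[0,0,0]}
    - {"fingers":1,"xyz":[0,0,1.5],"angular":[0,0,0]}
    - {"fingers":1,"xyz":[0,0,1.5],"angular":[0,0,0]}

```text
clock: 28.65
position: [0.5161, -0.3333, 0.205]
ee_rot: [2.78, 1.446, 0.008]
force: [0.6, 0.1, -2.1]
width: 0.442
```

Run:
```python
from cfg import *
st();x,y=case(-.052,-.034)+[.0015,.0015];go(x,y,.20,-6.6);print(case(.052,-.034)+[.0015,.0015],case(.052,.034)+[.0015,.0015])
x,y=case(.052,.034)+[.0015,.0015];go(x,y,.20,-6.6)
```

```text
t 28.65 p [ 0.5161 -0.3333  0.205 ] yawY -35.02 tilt 0.52 F [ 0.6  0.1 -2.1] w 40.7 q7 -0.27
go (np.float64(0.4874367530720219), np.float64(0.001702057795215583), 0.2, -6.6) xyz [25.79, -21.57, 0.32] ang [0.0091, 0.0014, -0.4961]
[ 0.59074752 -0.01025141] [0.59856325 0.05729794]
go (np.float64(0.598563246927978), np.float64(0.057297942204784416), 0.2, -6.6) xyz [36.72, -15.67, 0.39] ang [0.0091, 0.0014, -0.4961]
```

jog_arm:
  moves:
    - {"fingers":1,"xyz":[5.5,-2.3,0],"angular":[0,0,-0.05]}
    - {"fingers":1,"xyz":[11,-4.6,0],"angular":[0,0,-0.15]}
    - {"fingers":1,"xyz":[16.5,-7,0],"angular":[0,0,-0.25]}
    - {"fingers":1,"xyz":[22,-9.4,0],"angular":[0,0,-0.35]}
    - {"fingers":1,"xyz":[27.5,-11.8,0],"angular":[0,0,-0.45]}
    - {"fingers":1,"xyz":[32.5,-13.8,0],"angular":[0,0,-0.496]}
    - {"fingers":1,"xyz":[35.7,-15.2,0],"angular":[0,0,-0.496]}
    - {"fingers":1,"xyz":[36.7,-15.5,0],"angular":[0,0,-0.496]}
    - {"fingers":1,"xyz":[36.7,-15.5,0],"angular":[0,0,-0.496]}
    - {"fingers":1,"xyz":[36.7,-15.5,0],"angular":[0,0,-0.496]}
    - {"fingers":1,"xyz":[36.7,-15.5,0],"angular":[0,0,-0.496]}

```text
clock: 30.02
position: [0.597, 0.0556, 0.1996]
ee_rot: [2.347, 2.087, -0.001]
force: [-0.8, 0.0, -2.0]
width: 0.44
```

Run:
```python
from cfg import *
st();x,y=case(.052,.034)+[.0015,.0015];go(x,y,.051,-6.6)
```

```text
t 30.02 p [0.597  0.0556 0.1996] yawY -6.72 tilt 0.05 F [-0.8  0.  -2. ] w 40.5 q7 -0.53
go (np.float64(0.598563246927978), np.float64(0.057297942204784416), 0.051, -6.6) xyz [0.2, 0.14, 14.86] ang [-0.0001, 0.0008, -0.0021]
```

jog_arm:
  moves:
    - {"fingers":1,"xyz":[0.1,0,5],"angular":[0,0,0]}
    - {"fingers":1,"xyz":[0.1,0,9.5],"angular":[0,0,0]}
    - {"fingers":1,"xyz":[0.1,0,13],"angular":[0,0,0]}
    - {"fingers":1,"xyz":[0.1,0,14.6],"angular":[0,0,0]}
    - {"fingers":1,"xyz":[0.1,0,14.9],"angular":[0,0,0]}
    - {"fingers":1,"xyz":[0.1,0,14.9],"angular":[0,0,0]}
    - {"fingers":-0.26,"xyz":[0.1,0,14.9],"angular":[0,0,0]}
    - {"fingers":-0.26,"xyz":[0.1,0,14.9],"angular":[0,0,0]}
    - {"fingers":-0.26,"xyz":[0.1,0,14.9],"angular":[0,0,0]}
    - {"fingers":-0.26,"xyz":[0.1,0,10],"angular":[0,0,0]}
    - {"fingers":-0.26,"xyz":[0.1,0,5],"angular":[0,0,0]}
    - {"fingers":-0.26,"xyz":[0.1,0,0],"angular":[0,0,0]}

```text
clock: 31.52
position: [0.597, 0.0584, 0.2014]
ee_rot: [-2.345, -2.09, -0.0]
force: [-0.0, -0.9, -0.1]
width: 0.634
```

Run:
```python
from cfg import *
st();go(.6325,-.2045,.215,-20)
t=pic('top','t8')
hsv=cv2.cvtColor(t[:,:,::-1].copy(),cv2.COLOR_BGR2HSV);m=cv2.inRange(hsv,(0,0,120),(180,70,255))
ct=cam('top')
for q in cv2.findContours(m,0,1)[0]:
    if 120<cv2.contourArea(q)<500:
        r=cv2.minAreaRect(q);p=ray(ct,[r[0]],.045)[0]+[.0033,.0021,0]
        print(np.round(r[0],1),p.round(4))
```

```text
t 31.52 p [0.597  0.0584 0.2014] yawY -6.58 tilt 0.01 F [-0.  -0.9 -0.1] w 58.3 q7 -0.53
go (0.6325, -0.2045, 0.215, -20) xyz [-25.7, 6.54, -1.36] ang [0.0, -0.0001, 0.2342]
[346. 281.] [ 0.3658 -0.3139  0.045 ]
[306.8 189.8] [ 0.634  -0.2025  0.045 ]
```

jog_arm:
  moves:
    - {"fingers":-0.26,"xyz":[-5,1.3,-1.4],"angular":[0,0,0.05]}
    - {"fingers":-0.26,"xyz":[-11,2.8,-1.4],"angular":[0,0,0.15]}
    - {"fingers":-0.26,"xyz":[-17,4.3,-1.4],"angular":[0,0,0.234]}
    - {"fingers":-0.26,"xyz":[-22.5,5.7,-1.4],"angular":[0,0,0.234]}
    - {"fingers":-0.26,"xyz":[-25.2,6.4,-1.4],"angular":[0,0,0.234]}
    - {"fingers":-0.26,"xyz":[-25.6,6.5,-1.4],"angular":[0,0,0.234]}
    - {"fingers":-0.26,"xyz":[-25.6,6.5,-1.4],"angular":[0,0,0.234]}
    - {"fingers":-0.26,"xyz":[-25.6,6.5,-1.4],"angular":[0,0,0.234]}

```text
clock: 32.58
position: [0.6325, -0.2012, 0.2139]
ee_rot: [-2.571, -1.805, -0.001]
force: [-0.2, 1.0, -0.6]
width: 0.631
```

Run:
```python
from cfg import *
st();c=cam('wrist');w=pic('wrist')
hsv=cv2.cvtColor(w[:,:,::-1].copy(),cv2.COLOR_BGR2HSV);m=cv2.inRange(hsv,(0,0,150),(180,60,255));m[245:]=0
for q in cv2.findContours(m,0,1)[0]:
    if cv2.contourArea(q)>500:
        r=cv2.minAreaRect(q);P=ray(c,[r[0]],.058)[0];print(np.round(r[0],1),np.round(r[1],1),P.round(4))
        if abs(r[0][0]-288)<40: go(P[0],P[1],.045,-20)
```

```text
t 32.58 p [ 0.6325 -0.2012  0.2139] yawY -19.85 tilt 0.05 F [-0.2  1.  -0.6] w 58.0 q7 -0.3
[157.  209.5] [ 69. 164.] [ 0.4955 -0.1682  0.058 ]
[288.5 194. ] [46. 39.] [ 0.6338 -0.2003  0.058 ]
go (np.float64(0.6338156725357657), np.float64(-0.2002628485135618), 0.045, -20) xyz [0.14, 0.08, 16.9] ang [0.0001, -0.0007, 0.0026]
[398.3 134. ] [48.1 89.9] [ 0.7583 -0.1794  0.058 ]
[558.7 115.6] [238.4  33.7] [ 0.9267 -0.2159  0.058 ]
[124.5  34. ] [ 68. 167.] [ 5.406e-01 -4.000e-04  5.800e-02]
[70. 11.] [22. 66.] [0.4991 0.0398 0.058 ]
```

jog_arm:
  moves:
    - {"fingers":-0.26,"xyz":[0.1,0.1,5],"angular":[0,0,0]}
    - {"fingers":-0.26,"xyz":[0.1,0.1,11],"angular":[0,0,0]}
    - {"fingers":-0.26,"xyz":[0.1,0.1,15],"angular":[0,0,0]}
    - {"fingers":-0.26,"xyz":[0.1,0.1,17],"angular":[0,0,0]}
    - {"fingers":-0.26,"xyz":[0.1,0.1,17],"angular":[0,0,0]}
    - {"fingers":1,"xyz":[0.1,0.1,17],"angular":[0,0,0]}
    - {"fingers":1,"xyz":[0.1,0.1,17],"angular":[0,0,0]}
    - {"fingers":1,"xyz":[0.1,0.1,17],"angular":[0,0,0]}
    - {"fingers":1,"xyz":[0.1,0.1,12],"angular":[0,0,0]}
    - {"fingers":1,"xyz":[0.1,0.1,7],"angular":[0,0,0]}
    - {"fingers":1,"xyz":[0.1,0.1,1.5],"angular":[0,0,0]}
    - {"fingers":1,"xyz":[0.1,0.1,1.5],"angular":[0,0,0]}

```text
clock: 34.12
position: [0.6365, -0.2031, 0.2046]
ee_rot: [2.568, 1.798, 0.01]
force: [0.6, 0.1, -1.1]
width: 0.446
```

Run:
```python
from cfg import *
st();x,y=case(.052,-.034)+[.0005,.0015];go(x,y,.20,-6.6);x,y=case(-.052,-.034)+[.001,.0015];go(x,y,.20,-6.6)
```

```text
t 34.12 p [ 0.6365 -0.2031  0.2046] yawY -20.01 tilt 0.55 F [ 0.6  0.1 -1.1] w 41.0 q7 -0.31
go (np.float64(0.5897475206944631), np.float64(-0.010251405856042546), 0.2, -6.6) xyz [16.52, -11.0, 0.37] ang [0.0095, 0.0, -0.234]
go (np.float64(0.4869367530720219), np.float64(0.001702057795215583), 0.2, -6.6) xyz [14.12, -21.07, 0.28] ang [0.0095, 0.0, -0.234]
```

jog_arm:
  moves:
    - {"fingers":1,"xyz":[3,-4.5,0],"angular":[0,0,-0.05]}
    - {"fingers":1,"xyz":[6,-9,0],"angular":[0,0,-0.15]}
    - {"fingers":1,"xyz":[9,-13.5,0],"angular":[0,0,-0.234]}
    - {"fingers":1,"xyz":[12.5,-18.5,0],"angular":[0,0,-0.234]}
    - {"fingers":1,"xyz":[14,-20.8,0],"angular":[0,0,-0.234]}
    - {"fingers":1,"xyz":[14.1,-21,0],"angular":[0,0,-0.234]}
    - {"fingers":1,"xyz":[14.1,-21,0],"angular":[0,0,-0.234]}
    - {"fingers":1,"xyz":[14.1,-21,0],"angular":[0,0,-0.234]}
    - {"fingers":1,"xyz":[14.1,-21,0],"angular":[0,0,-0.234]}

```text
clock: 35.25
position: [0.4849, 0.0007, 0.1985]
ee_rot: [-2.347, -2.088, 0.0]
force: [-1.0, 0.1, -0.0]
width: 0.441
```

Run:
```python
from cfg import *
st();x,y=case(-.052,-.034)+[.001,.0015];go(x,y,.051,-6.6)
```

```text
t 35.25 p [0.4849 0.0007 0.1985] yawY -6.68 tilt 0.02 F [-1.   0.1 -0. ] w 40.6 q7 -0.42
go (np.float64(0.4869367530720219), np.float64(0.001702057795215583), 0.051, -6.6) xyz [0.12, 0.2, 14.75] ang [-0.0003, -0.0001, -0.0013]
```

jog_arm:
  moves:
    - {"fingers":1,"xyz":[0.1,0.2,5],"angular":[0,0,0]}
    - {"fingers":1,"xyz":[0.1,0.2,9.5],"angular":[0,0,0]}
    - {"fingers":1,"xyz":[0.1,0.2,13],"angular":[0,0,0]}
    - {"fingers":1,"xyz":[0.1,0.2,14.5],"angular":[0,0,0]}
    - {"fingers":1,"xyz":[0.1,0.2,14.8],"angular":[0,0,0]}
    - {"fingers":1,"xyz":[0.1,0.2,14.8],"angular":[0,0,0]}
    - {"fingers":-0.26,"xyz":[0.1,0.2,14.8],"angular":[0,0,0]}
    - {"fingers":-0.26,"xyz":[0.1,0.2,14.8],"angular":[0,0,0]}
    - {"fingers":-0.26,"xyz":[0.1,0.2,14.8],"angular":[0,0,0]}
    - {"fingers":-0.26,"xyz":[0.1,0.2,10],"angular":[0,0,0]}
    - {"fingers":-0.26,"xyz":[0.1,0.2,5],"angular":[0,0,0]}
    - {"fingers":-1,"xyz":[0.1,0.2,-8],"angular":[0,0,0]}

```text
clock: 36.75
position: [0.4858, 0.0022, 0.2124]
ee_rot: [-2.344, -2.09, 0.002]
force: [2.1, -0.2, 0.2]
width: 0.697
```

Run:
```python
from cfg import *
st();go(.4935,.2995,.24,0)
```

```text
t 36.75 p [0.4858 0.0022 0.2124] yawY -6.58 tilt 0.09 F [ 2.1 -0.2  0.2] w 64.1 q7 -0.41
go (0.4935, 0.2995, 0.24, 0) xyz [29.62, -2.65, -2.75] ang [-0.0016, -0.0001, -0.1148]
```

jog_arm:
  moves:
    - {"fingers":-1,"xyz":[5,-0.5,0],"angular":[0,0,-0.02]}
    - {"fingers":-1,"xyz":[11,-1,0],"angular":[0,0,-0.05]}
    - {"fingers":-1,"xyz":[17,-1.5,0],"angular":[0,0,-0.08]}
    - {"fingers":-1,"xyz":[23,-2,0],"angular":[0,0,-0.115]}
    - {"fingers":-1,"xyz":[28,-2.5,0],"angular":[0,0,-0.115]}
    - {"fingers":-1,"xyz":[29.6,-2.65,0],"angular":[0,0,-0.115]}
    - {"fingers":-1,"xyz":[29.6,-2.65,0],"angular":[0,0,-0.115]}
    - {"fingers":-1,"xyz":[29.6,-2.65,0],"angular":[0,0,-0.115]}
    - {"fingers":-1,"xyz":[29.6,-2.65,0],"angular":[0,0,-0.115]}
  grip_force: 40

```text
clock: 37.88
position: [0.4949, 0.2973, 0.2112]
ee_rot: [2.224, 2.218, -0.001]
force: [0.2, -0.4, -0.2]
width: 1.001
```

Run:
```python
from cfg import *
st();c=cam('wrist');w=pic('wrist','w9');s=pic('scene')
cv2.imwrite('pics/c9.png',np.hstack([w[:280,100:460,::-1],cv2.resize(s[120:300,150:380,::-1],None,fx=1.55,fy=1.5556)]))
L=[.4933,.2986]
P=[[L[0]+a,L[1],z] for a,z in((-.122,.015),(.122,.015),(-.033,.061),(.033,.061),(0,.057))]
print((proj(c,P)).round(1).tolist());go(.4933,.2986,.0415,0)
```

```text
t 37.88 p [0.4949 0.2973 0.2112] yawY -0.15 tilt 0.06 F [ 0.2 -0.4 -0.2] w 92.1 q7 -0.91
[[182.4, 186.5], [390.0, 185.9], [253.9, 195.2], [318.1, 195.1], [286.0, 194.2]]
go (0.4933, 0.2986, 0.0415, 0) xyz [0.07, -0.15, 16.98] ang [0.0003, 0.0006, -0.0019]
```

View pics/c9.png

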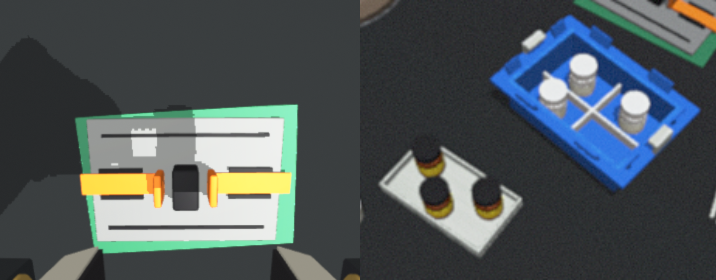

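Both sets of bottles stand upright: three ambers in the tray, three whites in separate cells. The lid lies flat and centred, with tongue ends at columns 180 and 391 as predicted. Next I pick up the lid.

jog_arm:
  moves:
    - {"fingers":-1,"xyz":[0.1,-0.2,4],"angular":[0,0,-0.002]}
    - {"fingers":-1,"xyz":[0.1,-0.2,10],"angular":[0,0,-0.002]}
    - {"fingers":-1,"xyz":[0.1,-0.2,14],"angular":[0,0,-0.002]}
    - {"fingers":-1,"xyz":[0.1,-0.2,16.5],"angular":[0,0,-0.002]}
    - {"fingers":-1,"xyz":[0.1,-0.2,17],"angular":[0,0,-0.002]}
    - {"fingers":-1,"xyz":[0.1,-0.2,17],"angular":[0,0,-0.002]}
    - {"fingers":1,"xyz":[0.1,-0.2,17],"angular":[0,0,-0.002]}
    - {"fingers":1,"xyz":[0.1,-0.2,17],"angular":[0,0,-0.002]}
    - {"fingers":1,"xyz":[0.1,-0.2,17],"angular":[0,0,-0.002]}
    - {"fingers":1,"xyz":[0.1,-0.2,17],"angular":[0,0,-0.002]}
    - {"fingers":1,"xyz":[0.1,-0.2,17],"angular":[0,0,-0.002]}

```text
clock: 39.35
position: [0.4928, 0.3004, 0.0418]
ee_rot: [2.219, 2.223, 0.001]
force: [-0.4, -1.6, 5.6]
width: 0.505
```

Run:
```python
from cfg import *
st();go(.493,.2985,.20,0);go(.5415,.025,.2,-7)
```

```text
t 39.35 p [0.4928 0.3004 0.0418] yawY 0.1 tilt 0.06 F [-0.4 -1.6  5.6] w 46.4 q7 -1.06
go (0.493, 0.2985, 0.2, 0) xyz [-0.19, 0.04, -15.82] ang [0.001, -0.0002, 0.0017]
go (0.5415, 0.025, 0.2, -7) xyz [-27.55, 4.84, -15.83] ang [0.001, -0.0003, 0.1239]
```

jog_arm:
  moves:
    - {"fingers":1,"xyz":[0,0,0],"angular":[0,0,0]}
    - {"fingers":1,"xyz":[0,0,-1],"angular":[0,0,0]}
    - {"fingers":1,"xyz":[0,0,-4],"angular":[0,0,0]}
    - {"fingers":1,"xyz":[0,0,-9],"angular":[0,0,0]}
    - {"fingers":1,"xyz":[0,0,-15.8],"angular":[0,0,0]}
    - {"fingers":1,"xyz":[-5,1,-15.8],"angular":[0,0,0.02]}
    - {"fingers":1,"xyz":[-10,2,-15.8],"angular":[0,0,0.05]}
    - {"fingers":1,"xyz":[-15,3,-15.8],"angular":[0,0,0.08]}
    - {"fingers":1,"xyz":[-20,4,-15.8],"angular":[0,0,0.124]}
    - {"fingers":1,"xyz":[-25,4.5,-15.8],"angular":[0,0,0.124]}
    - {"fingers":1,"xyz":[-27.4,4.8,-15.8],"angular":[0,0,0.124]}
    - {"fingers":1,"xyz":[-27.4,4.8,-15.8],"angular":[0,0,0.124]}

```text
clock: 40.85
position: [0.5404, 0.0235, 0.1988]
ee_rot: [-2.357, -2.077, 0.003]
force: [0.8, 0.5, -5.2]
width: 0.481
```

Run:
```python
from cfg import *
st();c=cam('wrist');w=pic('wrist','w10')
cv2.imwrite('pics/c10.png',cv2.resize(w[80:280,140:440,::-1],None,fx=2.6,fy=2.6))
go(.5413,.0268,.2,-7);go(.5413,.0268,.1068,-7)
```

```text
t 40.85 p [0.5404 0.0235 0.1988] yawY -7.23 tilt 0.1 F [ 0.8  0.5 -5.2] w 44.3 q7 -0.51
go (0.5413, 0.0268, 0.2, -7) xyz [0.13, 0.09, -0.1] ang [-0.0011, 0.0001, -0.0017]
go (0.5413, 0.0268, 0.1068, -7) xyz [0.13, 0.1, 9.22] ang [-0.0011, 0.0001, -0.0017]
```

View pics/c10.png

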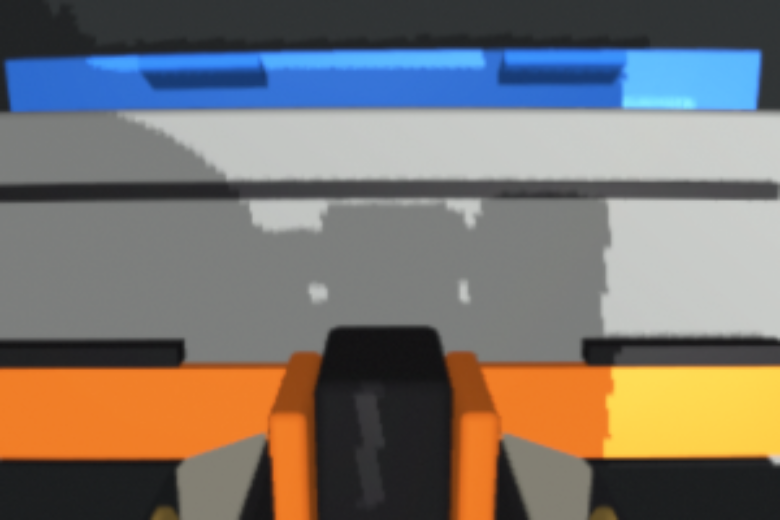

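jog_arm:
  moves:
    - {"fingers":1,"xyz":[0.13,0.1,3],"angular":[0,0,0]}
    - {"fingers":1,"xyz":[0.13,0.1,5],"angular":[0,0,0]}
    - {"fingers":1,"xyz":[0.13,0.1,6.5],"angular":[0,0,0]}
    - {"fingers":1,"xyz":[0.13,0.1,7.2],"angular":[0,0,0]}
    - {"fingers":1,"xyz":[0.13,0.1,7.2],"angular":[0,0,0]}

```text
clock: 41.52
position: [0.5419, 0.028, 0.1272]
ee_rot: [-2.352, -2.082, 0.0]
force: [0.2, 0.0, -3.3]
width: 0.487
```

Run:
```python
from cfg import *
st();s=pic('scene');
cv2.imwrite('pics/c11.png',cv2.resize(s[100:260,220:390,::-1],None,fx=3.5,fy=3.5))
go(.5413,.0268,.1068,-7)
```

```text
t 41.52 p [0.5419 0.028  0.1272] yawY -6.96 tilt 0.02 F [ 0.2  0.  -3.3] w 44.8 q7 -0.57
go (0.5413, 0.0268, 0.1068, -7) xyz [-0.13, -0.08, 2.08] ang [0.0004, -0.0002, 0.0004]
```

View pics/c11.png

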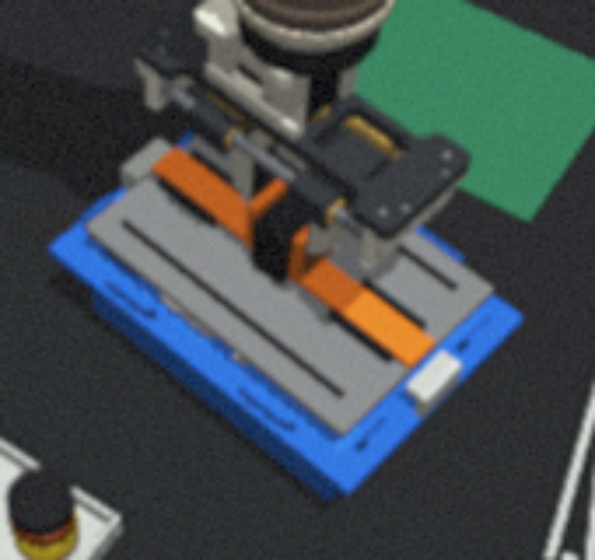

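The lid sits centred between the keepers, about 20 mm above the rim. Lowering gently.

jog_arm:
  moves:
    - {"fingers":1,"xyz":[-0.05,-0.05,0.5],"angular":[0,0,0]}
    - {"fingers":1,"xyz":[-0.1,-0.05,1.0],"angular":[0,0,0]}
    - {"fingers":1,"xyz":[-0.1,-0.05,1.4],"angular":[0,0,0]}
    - {"fingers":1,"xyz":[-0.1,-0.05,1.8],"angular":[0,0,0]}
    - {"fingers":1,"xyz":[-0.1,-0.05,2.1],"angular":[0,0,0]}
    - {"fingers":1,"xyz":[-0.1,-0.05,2.1],"angular":[0,0,0]}

```text
clock: 42.32
position: [0.5413, 0.0266, 0.1069]
ee_rot: [2.352, 2.081, -0.0]
force: [-5.0, -0.9, 7.2]
width: 0.48
```

Run:
```python
from cfg import *
st()
```

```text
t 42.33 p [0.5413 0.0266 0.1069] yawY -7.0 tilt 0.04 F [-5.  -0.9  7.2] w 44.1 q7 -0.59
```

jog_arm:
  moves:
    - {"fingers":1,"xyz":[0,0,0.05],"angular":[0,0,0]}
    - {"fingers":-1,"xyz":[0,0,0.05],"angular":[0,0,0]}
    - {"fingers":-1,"xyz":[0,0,0.05],"angular":[0,0,0]}
    - {"fingers":-1,"xyz":[0,0,0.05],"angular":[0,0,0]}
    - {"fingers":-1,"xyz":[0,0,0.05],"angular":[0,0,0]}
    - {"fingers":-1,"xyz":[0,0,0.05],"angular":[0,0,0]}
    - {"fingers":-1,"xyz":[0,0,-4],"angular":[0,0,0]}
    - {"fingers":-1,"xyz":[0,0,-9],"angular":[0,0,0]}
    - {"fingers":-1,"xyz":[0,0,-14],"angular":[0,0,0]}
    - {"fingers":-1,"xyz":[0,0,-19],"angular":[0,0,0]}
    - {"fingers":-1,"xyz":[0,0,-19],"angular":[0,0,0]}
    - {"fingers":-1,"xyz":[0,0,-19],"angular":[0,0,0]}

```text
clock: 43.82
position: [0.5411, 0.0265, 0.2956]
ee_rot: [-2.353, -2.082, 0.001]
force: [-0.1, 0.2, -1.2]
width: 0.999
```

Run:
```python
from k import *
st();c=cam('wrist');w=pic('wrist','w12')
im=w;keepers(im,c)
hsv=cv2.cvtColor(w[:,:,::-1].copy(),cv2.COLOR_BGR2HSV);g=cv2.inRange(hsv,(8,150,120),(22,255,255))
n,l,s,ce=cv2.connectedComponentsWithStats(g);print([ (s[i].tolist(),ce[i].round(1).tolist()) for i in range(1,n) if s[i,4]>100])
a=pic('scene')
cv2.imwrite('pics/c12.png',np.hstack([cv2.resize(w[90:270,160:420,::-1],None,fx=1.5,fy=1.5),cv2.resize(a[110:245,225:375,::-1],None,fx=2.667,fy=2)]))
```

```text
t 43.83 p [0.5411 0.0265 0.2956] yawY -7.0 tilt 0.03 F [-0.1  0.2 -1.2] w 91.9 q7 -0.45
[224 139  26  24 561] [236.6 150.3]
[541 146  19 110 689] [555.1 219.4]
[382 168  17  31 441] [390.1 182.9]
[177 170  16  30 415] [184.3 184.6]
[([192, 170, 75, 35, 636], [243.2, 180.0]), ([308, 170, 18, 35, 179], [312.5, 182.7]), ([290, 334, 270, 19, 1481], [450.9, 344.2])]
```

View pics/c12.png

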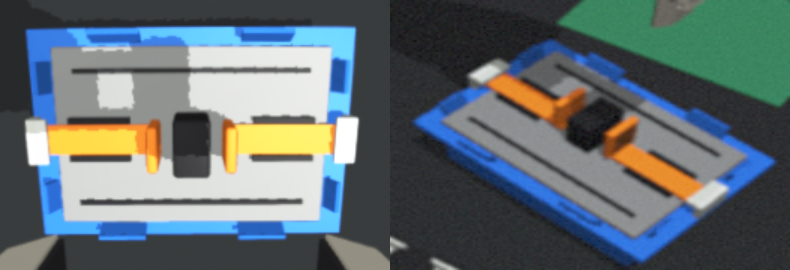

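The lid looks the same as before it was opened: each button edge is about 20 px from the keeper midline, as in the first wrist image, and the tongues run under both keepers. Signing off.

Run:
```python
from h import *
t=pic('top','t13');b=cv2.imread('pics/t0.png')
print(job.sign_off());st()
```

```text
the job is handed in; nothing more can be done
None
the job is handed in; nothing more can be done
```

The job is handed in after about 44 s of robot time. It reports no verdict, so the results below come from my own checks.

**What I did:** I squeezed the lid open and laid it centrally on the mat. I then moved all three ambers to the tray and put the three whites in separate cells of the case. Finally I put the lid back and let go, then raised the arm clear of it.

**Last checks:**
- **Bottles:** The picture taken just before the lid went back on showed all three ambers upright in the tray and all three whites upright in their cells.
- **Lid:** It lies flat between the tabs with its tongues under both keepers. The buttons stood as far from the midline between the keepers as before the lid was opened (about 20 px each side), so both are out.
- **Forces:** The readings I took during the run stayed around 10 N or less.

**Where measurements disagreed:** Case-centre estimates from the top and wrist cameras differed by 2 to 5 mm. I put the lid back from the arm's recorded grasp position instead, and it seated without snagging.

**Not checked:** I did not measure the bystanders or purple bottles at the end. I never moved the gripper against any of them, and saw no sign of a white bottle being knocked.

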